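Close the rock chips into the specimen viewing cell

TASK

Slide the clear cover off the top tray onto the plywood deck beside it, without lifting it or shifting the trays, then put every rock chip from the tray into the viewing cell and slide the cover back over the empty tray. Once all the chips are in, set the black lens ring on the cell so that it first rests on top of the thread, turn it backward (anticlockwise from above) until it drops a step into the thread, then turn it forward (clockwise) until it is fully home on the shoulder. Leave the sieve, dish and bottle alone.

Things in the scene. Friction and masses are not known exactly. Their poses are not given: they have to be found in the camera images.
- rack: Fixed rack: grey base plate 6 mm thick, 216 (its x) by 345 mm (y). Origin: bench level under the centre of the tray stack. A plywood deck for parking the cover, top 46.5 mm above the bench (half a mm over the top tray's rim, near edge bevelled), 210 by 166 mm, is centred 163 mm along the rack's +y.
- tray_low: Lower of two loose, equal, stacked steel trays, 190 (x) by 140 (y) by 20 mm, walls and floor 3 mm, 0.55 kg. Origin: centre of its underside, 6 mm above the bench. Must stay in place.
- tray_top: Top tray, same kind, standing on the lower one's rim: underside 26 mm, inner floor 29 mm, rim 46 mm above the bench. Holds the rock chips. Origin: centre of its underside; axes along the rack's. Must stay in place.
- cover_grip (a point): Centre of the grip bar (70 mm along the cover's x, 12 mm thick along y, 18 mm high) in the middle of the clear cover, 14 mm above its underside. The cover plate is a loose sheet 200 (x) by 148 (y) by 5 mm, 0.19 kg, lying on the top tray's rim, axes along the rack's. Slide it 155 mm to the rack's +y to park it on the deck; never raise or tip it (12 mm at most).
- cell: Fixed viewing cell, a metal cup. Origin: centre of its underside, on the bench. Body 84 mm wide (foot 92) up to a flat shoulder 48 mm high, then a neck 48.6 mm wide to the mouth, 62 mm high. Bore 42 mm, inner floor 6 mm up. Round the neck a three-start thread, out to radius 28.8 mm. Its three entry gaps are centred at 0, 120 and 240 degrees from the cell's x axis (black lines on the shoulder).
- cell_shoulder (a point): On the cell's axis at shoulder height. Each third of the thread, angles from its gap mark, + anticlockwise from above: gap from -15 to +15 with a landing 4 mm above the shoulder; from -15 to -99 a ridge, its top falling from 11.3 to 6.5 mm above the shoulder, over a channel 4 mm high (floor falling from 4 mm to 0); from -99 to -105 a stop 13 mm high.
- cell_mouth (a point): Centre of the cell's mouth, 62 mm above the bench; the top 4 mm of the neck taper in by 1.5 mm.
- ring_c (a point): Centre (half height) of the loose black lens ring: 66 mm outside, 60 mm inside diameter, 18 mm high, about 70 g, round and knurled outside, clear lens in the top, open underneath; lies lens up. Three inward lugs, 3 mm high, 16 degrees wide, reaching in to radius 25.3 mm, at its lower edge at 0, 120 and 240 degrees from the ring's x axis, each with a white line on top.
- ring_foot (a point): Centre of the ring's underside. Turn = ring yaw less cell yaw, modulo 120 deg. From -91 to -7 the lugs rest on the ridges, underside 7 to 11.3 mm over the shoulder. Within 7 of 0 they clear them and the ring, let go, falls to 4 mm; stops bar it at +7. Turned on clockwise to -85..-91 it sinks to 0 and stops. It turns easily. Set straight into a gap? Lift it and set it on the ridges first.
- sieve: Loose steel test sieve, 108 mm diameter, 40 mm high. Bystander.
- dish: Loose closed clear petri dish, 94 mm diameter, 16 mm high. Bystander.
- washbottle: Loose white bottle, 60 mm diameter, 150 mm high. Bystander.
- chip1_c (a point): Centre of a loose sawn rock chip, 22 (its x) by 16 (y) by 10 mm (z), 14 g, lying flat in the top tray at any yaw. Three to five of the six chips are present; absent ones read None.
- chip2_c (a point): As chip1.
- chip3_c (a point): As chip1.
- chip4_c (a point): As chip1.
- chip5_c (a point): As chip1.
- chip6_c (a point): As chip1.
Not all that is in view belongs to the job. Leave any pink look-alike of the part that bears ring_c alone. What is shaped like the part that bears cover_grip but red is not meant.

How it is judged:
By the outcome, as a careful person would: the job done as asked, in the order asked, and still so for the second after the job is handed in, with the robot touching nothing.
Of chip1, chip2, chip3, chip4, chip5, chip6 only 3 to 5 are there at a start; the rules pass over those that are not, and their reading is None.
At some moment in a run one of ring may be knocked a few centimetres aside while the robot is not near it.
Once in a run the grip may slacken for a moment while it holds something.
It also fails if it takes over 208 s, if anything falls off the work surface, if the arm or the gripper's body presses on something with over 40 N, if the wrist force passes 120 N, or if a joint passes its speed limit or range.

ROBOT

A 6-joint arm with a two-finger parallel gripper is mounted at the origin on the work surface. World frame = base frame: x ahead of the robot, y to its left, z up, the work surface at z = 0. Lengths are in m, angles in rad, forces in N, time in s.
With the tool pointing down it reaches from about 0.325 to 0.875 m from the base axis. Payload 4.4 kg.
Tool frame: the origin (TCP) lies midway between the tips of the shut fingers; the grasp point (between the pads) lies 19 mm behind it; z points along the fingers, x is the direction in which the jaws open and shut, and the axes are right-handed (so a half turn about z gives the same grasp; the last joint's range is limited). The gripper opens to 85 mm and grips with 20 to 120 N. Pads are 22 mm wide; open, the fingers measure 114 mm over their backs; the gripper's body (76 mm by 85 mm) begins 54 mm behind the grasp point. The pads swing forward as they close: fully open they stand 13 mm farther back than shut.
Start: joints at [0.974, 0.207, 1.542, -0, 1.393, -0.15], TCP at [0.248, 0.519, 0.231] pointing down, gripper open.
Joint ranges: [-2.73, 2.73], [-0.86, 2.22], [0.23, 2.46], [-1.11, 4.25], [0.08, 2.63], [-2.82, 2.82]. Speed limits (rad/s): [2.79, 2.79, 3.14, 3.14, 3.14, 3.14].

INTERFACE

Orientations are given as a unit quaternion [w, x, y, z].
In Python, from rig import telemetry, camera, workorder, masks_of gives the robot as it stands.
- The arm moves only by the tool carry_out, never from a script. Its argument "steps" is a list of rows, each an object with "delta_pos": the shift along the tool's x, y, z in mm, a list of three; "roll": the turn about the tool's z in degrees; "jaw": the finger opening in mm, from 0 to 85.4. A call has 1 to 10 rows; each row is the pose to reach, as a shift and turn from the pose measured when the call began, along the tool's axes at that moment; what a row does not reach only later rows make up. A row lasts 1/8 s, in which the tool goes at most 62.5 mm and 10.7 degrees, less where a joint would pass 70% of its speed; a pose out of reach is approached as far as the arm can. A call with a gripper value outside its range is refused whole. The fingers move at their own pace and stop on an object; the grip force is fixed at half the most. Time passes only in rows, so rows that repeat a pose let the fingers close. It gives the time, the measured TCP pose, the force and the opening at its end, in the units of the state.
- telemetry.state(): the state, without advancing time (a new reading comes with each control period).
- camera(name): name is "scene" or "top"; returns a dict with "color" (420x560x3 uint8, red, green, blue), "range_z" (420x560 float32, m along the optical axis (not along the pixel's ray), 0 where there is no reading), "intrinsics" (3x3 intrinsics, pixels), "distortion" ([k1, k2, p1, p2, k3] as OpenCV has them; the pictures are not rectified), "extrinsics" (4x4, takes a point from camera to world coordinates). Camera axes: x right, y up, looking along -z (the intrinsics and any distortion apply to the point x, -y, -z); pixel columns grow to the right and rows downward; lengths in m; the calibration is good to about 2 mm. A picture is of the moment at which its call begins.
- workorder.finish_job(): hands the job in, once; it reports no verdict.
Trained networks look in a picture, given as the dict that the camera call returned (one of the last four; its "shot" number tells which), for a name from the list of things; names that differ only in an ending like _2 or _b are one class to them, and where a whole thing is asked for, a point or a joint stands for the part that bears it (a point fixed in the world has none). Each returns a list of dicts, best first, with "p" (0 to 1); they miss things now and then, are a little off and sometimes report something else, mostly with a low value. They report only what shows in the picture. A call takes as long as a camera call. They do not tell look-alikes from the thing itself.
- masks_of(picture, thing): "region" (420x560 bool, what is visible of it) and "rect" ([left, top, right, bottom] in pixels, round what is visible of it).
The state is a dict: "t": time; "joints": joint angles; "joint_velocities": joint speeds; "effort": joint torques, N m; "ee_pos": TCP position; "orientation": TCP orientation; "contact_force": force on the tool from outside, world axes, zero at the start; "moment": the same for the moment, N m; "gripper_width": finger opening in m.
Only numpy, scipy, OpenCV 4.12 (cv2) and the standard library are available. Lean on these libraries where they do the work, as an engineer would, in place of code of your own. Each camera call takes 0.05 s, during which the arm holds its last target. There are 200 camera calls.

## Working session

There is one attempt and no reset: what is moved stays moved. The work goes in short steps, Python scripts to look and compute and a tool call to move; the robot and the scene stay as the last step left them, time stands still between calls to the robot, and variables do not carry over. Pictures are saved under pics/ and viewed, on a budget of 14 in all, crops included, one or two more only if the job needs it, and the job is handed in when it is done.

Besides the shell and the picture viewer there is one more tool, called as name([rows], argument=value, ...), one row to a line, values as JSON. carry_out: Moves the arm, as the interface text tells. Its arguments: {"type":"object","properties":{"steps":{"type":"array"}},"required":["steps"]}

```bash
ls; mkdir -p pics
cat > h.py <<'E'
import numpy as np, cv2
from rig import telemetry, camera, workorder, masks_of
def save(im,name,scale=1.0):
    im=cv2.resize(im,None,fx=scale,fy=scale,interpolation=cv2.INTER_CUBIC) if scale!=1 else im
    cv2.imwrite('pics/'+name,cv2.cvtColor(im,cv2.COLOR_RGB2BGR))
def rays(c,uv):
    uv=np.asarray(uv,float).reshape(-1,1,2)
    n=cv2.undistortPoints(uv,np.array(c['intrinsics'],float),np.array(c['distortion'],float)).reshape(-1,2)
    return np.c_[n[:,0],-n[:,1],-np.ones(len(n))]
def onz(c,uv,z):
    "intersect pixel rays with world plane z"
    E=np.array(c['extrinsics']);d=rays(c,uv)@E[:3,:3].T;o=E[:3,3]
    return o+d*((z-o[2])/d[:,2])[:,None]
def cloud(c,mask):
    v,u=np.nonzero(mask&(c['range_z']>0));z=c['range_z'][v,u]
    p=rays(c,np.c_[u,v])*z[:,None];E=np.array(c['extrinsics'])
    return p@E[:3,:3].T+E[:3,3],np.c_[u,v]
def px(c,P):
    E=np.linalg.inv(np.array(c['extrinsics']));q=np.atleast_2d(P)@E[:3,:3].T+E[:3,3]
    q=q*[1,-1,-1]
    return cv2.projectPoints(q,np.zeros(3),np.zeros(3),np.array(c['intrinsics'],float),np.array(c['distortion'],float))[0].reshape(-1,2)
def toolmat():
    from scipy.spatial.transform import Rotation as R
    s=telemetry.state();w,x,y,z=s['orientation'];return R.from_quat([x,y,z,w]).as_matrix(),np.array(s['ee_pos']),s
def delta(target,ang=None):
    "mm shift in tool axes to world target; ang: desired world yaw(deg) of jaw axis -> roll deg"
    M,p,s=toolmat();d=M.T@(np.array(target)-p)*1000
    yaw=np.degrees(np.arctan2(M[1,0],M[0,0]));r=None
    if ang is not None:
        r=-((ang-yaw+90)%180-90)   # tool z down: + roll = clockwise from above
    return d.round(1),r,round(yaw,1)
E
cat > a.py <<'E'
from h import *
s=telemetry.state();print(s)
for n in('scene','top'):
    c=camera(n);save(c['color'],n+'1.png',1.4);print(n,np.array(c['extrinsics']).round(3).tolist(),c['distortion'],np.array(c['intrinsics']).round(0).tolist())
    for t in('rack','tray_top','cover_grip','cell','ring_c','sieve','dish','washbottle','chip1_c'):
        for m in masks_of(c,t):
            P,_=cloud(c,m['region']);print(t,round(m['p'],2),np.round(m['rect']),int(m['region'].sum()),P.mean(0).round(3) if len(P) else None,P.max(0).round(3) if len(P) else None)
E
python3 a.py
```

```text
pics
{'t': 0.0, 'joints': array([ 9.73469774e-01,  2.07441246e-01,  1.54299981e+00,  3.03562658e-05,
        1.39349822e+00, -1.50469002e-01]), 'joint_velocities': array([-0.00119871,  0.0002774 , -0.00051354,  0.00300774,  0.0011333 ,
        0.00042783]), 'effort': array([-2.00080154e-03, -3.83028173e+01, -2.91599143e+01, -3.97811073e-04,
        1.04921067e-02, -1.04681098e-05]), 'ee_pos': array([0.24802061, 0.51789786, 0.23009196]), 'orientation': array([ 4.55616926e-04,  8.46208210e-01,  5.32851094e-01, -1.08134042e-03]), 'contact_force': array([-0.07207197,  0.0949676 ,  0.11760477]), 'moment': array([ 0.04213597, -0.03652637, -0.01579059]), 'gripper_width': 0.08546108109299307}
scene [[0.421, -0.481, 0.769, 1.479], [0.907, 0.242, -0.346, -0.485], [-0.02, 0.843, 0.538, 0.748], [0.0, 0.0, 0.0, 1.0]] [-0.02044219  0.          0.          0.          0.        ] [[442.0, 0.0, 277.0], [0.0, 442.0, 211.0], [0.0, 0.0, 1.0]]
rack 0.57 [289. 179. 420. 258.] 3188 [0.579 0.221 0.033] [0.688 0.399 0.054]
tray_top 0.67 [296. 211. 367. 242.] 331 [0.622 0.066 0.034] [0.679 0.178 0.049]
cover
[... 1419 characters left out ...]
-0.166  0.008] [ 0.807 -0.113  0.044]
cover_grip 0.69 [211. 148. 265. 214.] 2947 [0.569 0.098 0.052] [0.68  0.183 0.074]
cover_grip 0.56 [106. 259. 176. 337.] 2923 [0.219 0.395 0.006] [0.337 0.509 0.03 ]
cell 0.61 [361. 200. 391. 226.] 733 [ 0.497 -0.331  0.037] [ 0.546 -0.289  0.065]
ring_c 0.93 [311. 171. 333. 196.] 376 [ 0.583 -0.164  0.016] [ 0.624 -0.133  0.024]
ring_c 0.54 [314. 212. 335. 236.] 358 [ 0.464 -0.172  0.017] [ 0.5   -0.141  0.023]
sieve 0.93 [305. 112. 344. 149.] 900 [ 0.76  -0.167  0.009] [ 0.807 -0.113  0.044]
dish 0.69 [243. 113. 271. 144.] 615 [0.765 0.053 0.015] [0.815 0.098 0.022]
washbottle 0.88 [424. 198. 456. 219.] 526 [ 0.502 -0.508  0.09 ] [ 0.552 -0.49   0.154]
```

View pics/top1.png

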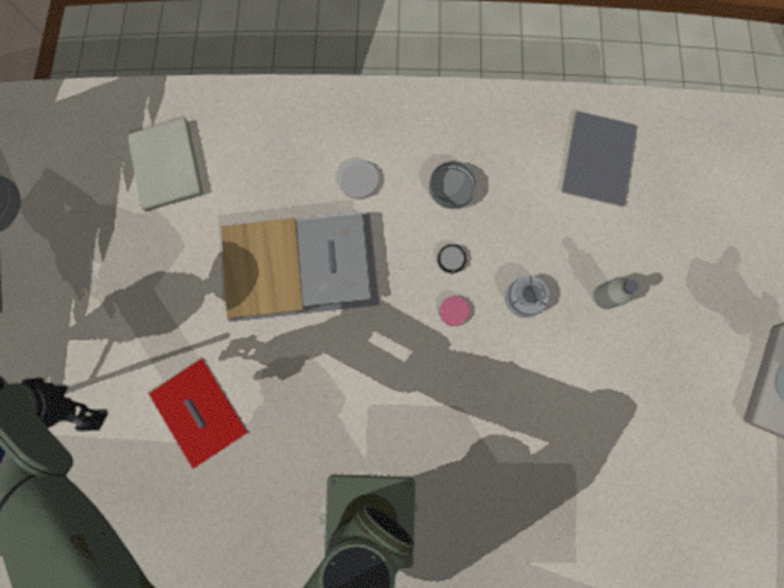

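View pics/scene1.png

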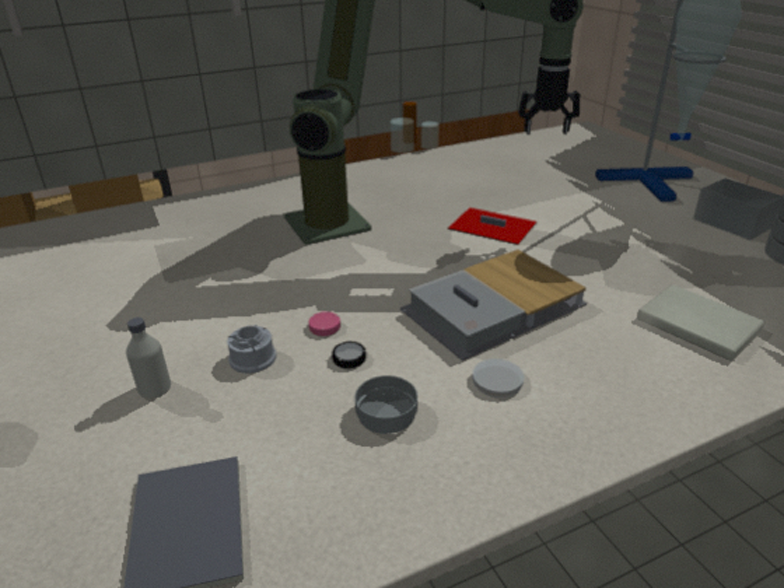

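The candidates are, in top1.png pixels: covers, clear on the tray at (332,257) and red at (198,412); rings, black at (452,258) and pink at (454,311). By the description I take the clear cover and the black ring. Next I measure poses and make one close crop to check.

```bash
cat > b.py <<'E'
from h import *
for n in('top','scene'):
    c=camera(n)
    full=np.ones((420,560),bool)
    P,uv=cloud(c,full)
    def box(x0,x1,y0,y1,z0,z1): return P[(P[:,0]>x0)&(P[:,0]<x1)&(P[:,1]>y0)&(P[:,1]<y1)&(P[:,2]>z0)&(P[:,2]<z1)]
    b=box(.5,.65,.05,.15,.064,.08); r=cv2.minAreaRect((b[:,:2]*1000).astype(np.float32)); print(n,'bar',len(b),np.round(r[0],1),np.round(r[1],1),r[2],b[:,2].mean())
    k=box(.4,.75,-.05,.4,.044,.058); r=cv2.minAreaRect((k[:,:2]*1000).astype(np.float32)); print('top face',len(k),np.round(r[0],1),np.round(r[1],1),r[2])
    print(np.round(cv2.boxPoints(r)),'z',np.median(k[:,2]))
    for nm,cx,cy,z0 in(('ring',.59,-.167,.012),('pink',.47,-.175,.012)):
        q=box(cx-.05,cx+.05,cy-.05,cy+.05,z0,.03);(o,rad)=cv2.minEnclosingCircle((q[:,:2]*1000).astype(np.float32));print(nm,np.round(o,1),round(rad,1),q[:,2].max())
    for z0,z1 in((.043,.053),(.057,.07)):
        q=box(.43,.58,-.4,-.25,z0,z1);
        if len(q)>5:
            o,rad=cv2.minEnclosingCircle((q[:,:2]*1000).astype(np.float32));print('cell',z0,len(q),np.round(o,1),round(rad,1),np.median(q[:,2]))
    u=px(c,[[.5,-.335,.05],[.588,-.167,.02],[.575,.1,.05]]).astype(int);print(u.tolist())
    im=c['color']
    A=[cv2.resize(im[v-w:v+w,x-w:x+w],(400,400),interpolation=cv2.INTER_CUBIC) for (x,v),w in zip(u,(24,24,45))]
    row=np.hstack(A[:2]) if n=='scene' else np.hstack(A[:2]); 
    globals().setdefault('rows',[]).append(row)
save(cv2.resize(np.vstack(rows),(600,600)),'crop1.png')
E
python3 b.py
```

```text
top bar 89 [570.5 100.7] [70.5 12.2] 7.816527843475342 0.0684326271789252
top face 5949 [556.6 184.7] [209.9 318.8] 7.815005302429199
[[431. 328.]
 [474.  13.]
 [682.  41.]
 [639. 357.]] z 0.048794478657635976
ring [ 583.8 -165.7] 33.3 0.023227974288606568
pink [ 464.4 -171.7] 33.4 0.02475261922076233
cell 0.043 337 [ 499.5 -335.8] 43.2 0.047647389721600986
cell 0.057 86 [ 499.6 -336.4] 29.1 0.05985096791022848
[[378, 209], [322, 182], [237, 182]]
scene bar 78 [570.9  97.5] [71.4 15.1] 6.436532974243164 0.06862999631265487
top face 3871 [555.3 183. ] [215.7 323.9] 7.679769992828369
[[427. 329.]
 [470.   8.]
 [684.  37.]
 [641. 358.]] z 0.04953931335829409
ring [ 586.1 -169.9] 34.7 0.022331870507786955
pink [ 464.4 -174.4] 35.3 0.023353548125954915
cell 0.043 315 [ 501.3 -337.9] 43.6 0.04854016045735621
cell 0.057 122 [ 502.4 -337.7] 30.0 0.060414781057697764
[[178, 240], [249, 250], [333, 214]]
```

View pics/crop1.png

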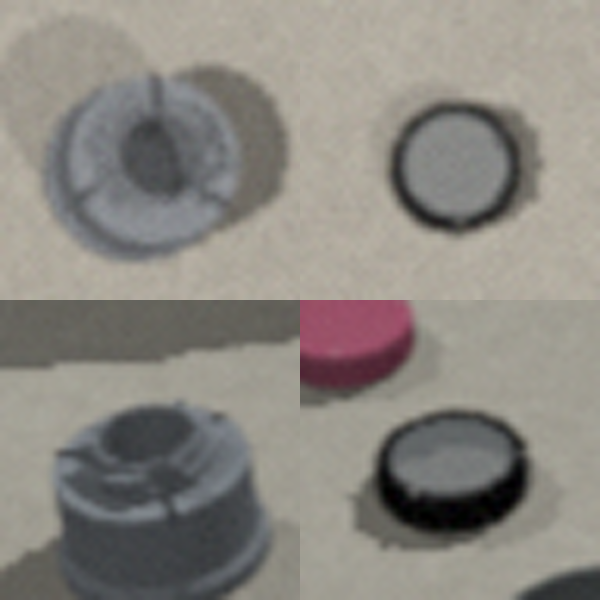

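The crop shows the wanted black ring, its top centred at (455,165), with one white line visible at (458,222). The cell is at (155,165), with marks at the top, lower left and lower right. Both cameras agree within 4 mm, and sizes and heights match the description.

```bash
python3 -c "
from h import *
print(delta([.570,.0995,.14],97.8)); print(telemetry.state()['joints'][5])"
```

```text
(array([-239. ,  471.1,   91.3]), np.float64(-33.3991960547353), np.float64(64.4))
-0.15049208775470982
```

carry_out([
  {"delta_pos": [-24,47,0],"roll": -5,"jaw": 30},
  {"delta_pos": [-48,94,10],"roll": -10,"jaw": 30},
  {"delta_pos": [-75,147,20],"roll": -15,"jaw": 30},
  {"delta_pos": [-103,203,30],"roll": -20,"jaw": 30},
  {"delta_pos": [-131,259,40],"roll": -25,"jaw": 30},
  {"delta_pos": [-159,315,50],"roll": -30,"jaw": 30},
  {"delta_pos": [-187,370,60],"roll": -33.4,"jaw": 30},
  {"delta_pos": [-215,425,70],"roll": -33.4,"jaw": 30},
  {"delta_pos": [-239,471,91],"roll": -33.4,"jaw": 30},
  {"delta_pos": [-239,471,91],"roll": -33.4,"jaw": 30},
])

```text
t: 2.35
ee_pos: [0.5707, 0.096, 0.1383]
orientation: [-0.001, 0.659, 0.752, -0.001]
contact_force: [-0.9, 0.8, 0.6]
gripper_width: 0.03
```

```bash
python3 -c "
from h import *
print(delta([.570,.0995,.056],97.8)); s=telemetry.state();print(s['joints'],s['gripper_width'],s['ee_pos'])
c=camera('scene');u=px(c,[[.57,.0995,.08]])[0].astype(int);x,v=u;save(c['color'][v-60:v+60,x-70:x+70],'g1.png',5)"
```

```text
(array([ 3.6, -0. , 82.3]), np.float64(-0.31369523814238676), np.float64(97.5))
[ 1.74950233e-02  3.07131238e-01  1.61915204e+00 -7.98151697e-04
  1.21805317e+00 -1.68368459e+00] 0.02997669535171321 [0.57071196 0.09596211 0.13830863]
```

View pics/g1.png

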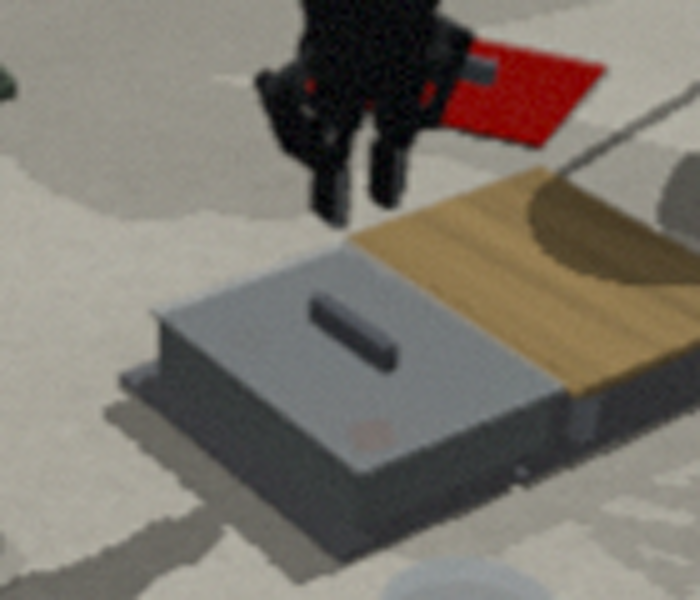

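The gripper is above the grip bar, which shows at (352,332) in the crop. I'll descend astride it and narrow the fingers.

carry_out([
  {"delta_pos": [3.5,0,30],"roll": -0.3,"jaw": 30},
  {"delta_pos": [3.5,0,60],"roll": -0.3,"jaw": 30},
  {"delta_pos": [3.5,0,82],"roll": -0.3,"jaw": 30},
  {"delta_pos": [3.5,0,82],"roll": -0.3,"jaw": 30},
  {"delta_pos": [3.5,0,82],"roll": -0.3,"jaw": 14},
  {"delta_pos": [3.5,0,82],"roll": -0.3,"jaw": 14},
  {"delta_pos": [3.5,0,82],"roll": -0.3,"jaw": 14},
])

```text
t: 3.28
ee_pos: [0.5702, 0.1016, 0.0583]
orientation: [-0.0, 0.657, 0.754, 0.0]
contact_force: [-0.6, -0.7, 0.1]
gripper_width: 0.0133
```

```bash
python3 -c "
from h import *
s=telemetry.state();print(delta([.570,.0995,.056],97.8));print(s['gripper_width'],s['ee_pos'],s['contact_force'])
q=np.radians(97.8);d=np.array([np.cos(q),np.sin(q),0])
print(delta(s['ee_pos']+.157*d))"
```

```text
(array([-2.1, -0.4,  2.3]), np.float64(0.10645349990899433), np.float64(97.9))
0.01326124223903965 [0.57015156 0.10159125 0.0583179 ] [-0.59488548 -0.72519051  0.05169654]
(array([1.57e+02, 3.00e-01, 1.00e-01]), None, np.float64(97.9))
```

carry_out([
  {"delta_pos": [8,0,0],"roll": 0,"jaw": 14},
  {"delta_pos": [24,0,0],"roll": 0,"jaw": 14},
  {"delta_pos": [42,0.1,0],"roll": 0,"jaw": 14},
  {"delta_pos": [62,0.2,0],"roll": 0,"jaw": 14},
  {"delta_pos": [82,0.2,0],"roll": 0,"jaw": 14},
  {"delta_pos": [102,0.2,0],"roll": 0,"jaw": 14},
  {"delta_pos": [122,0.2,0],"roll": 0,"jaw": 14},
  {"delta_pos": [140,0.3,0],"roll": 0,"jaw": 14},
  {"delta_pos": [152,0.3,0],"roll": 0,"jaw": 14},
  {"delta_pos": [157,0.3,0],"roll": 0,"jaw": 14},
])

```text
t: 4.53
ee_pos: [0.5486, 0.2579, 0.0583]
orientation: [-0.0, 0.656, 0.754, -0.0]
contact_force: [-0.5, -2.4, 1.6]
gripper_width: 0.0145
```

```bash
python3 -c "
from h import *
for n in('scene','top'):
    c=camera(n);P,uv=cloud(c,np.ones((420,560),bool))
    m=masks_of(c,'cover_grip')
    for k in m[:2]: print(n,k['rect'],k['p'])
    save(c['color'][120:260,140:300] if n=='top' else c['color'][160:260,260:440],'s_'+n+'.png',4)
s=telemetry.state();print(s['ee_pos'],s['gripper_width'],s['contact_force'])"
```

```text
scene [335.0, 178.4, 414.4, 221.3] 0.95
scene [319.9, 147.7, 369.4, 171.6] 0.89
top [179.2, 154.6, 213.0, 218.0] 0.57
[0.54856154 0.25716187 0.05808035] 0.01371752532261675 [ 0.49711198  0.34276255 -0.11302016]
```

View pics/s_scene.png

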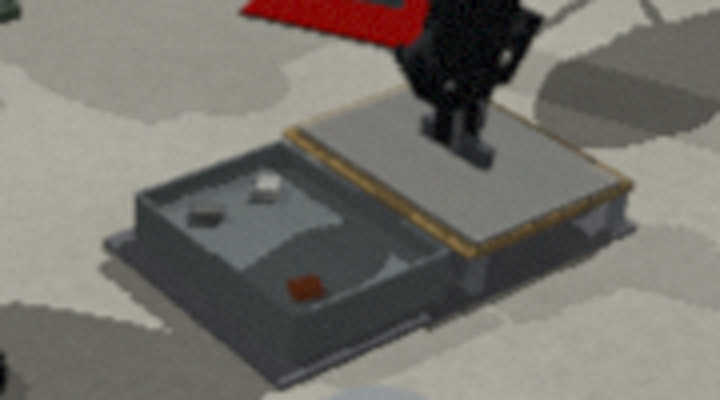

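The cover is parked on the deck. Chips are visible in the crop at (266,188) white, (207,213) grey and (306,288) red-brown.

carry_out([
  {"delta_pos": [0,0,0],"roll": 0,"jaw": 28},
  {"delta_pos": [0,0,0],"roll": 0,"jaw": 28},
  {"delta_pos": [0,0,0],"roll": 0,"jaw": 28},
  {"delta_pos": [0,0,-40],"roll": 0,"jaw": 28},
  {"delta_pos": [0,0,-90],"roll": 0,"jaw": 28},
  {"delta_pos": [0,0,-90],"roll": 0,"jaw": 28},
])

```text
t: 5.48
ee_pos: [0.5526, 0.2583, 0.1539]
orientation: [0.002, 0.657, 0.754, 0.005]
contact_force: [0.2, 0.7, 1.3]
gripper_width: 0.028
```

```bash
cat > chips.py <<'E'
from h import *
import sys
q=np.radians(7.8);X=np.array([np.cos(q),np.sin(q)]);Y=np.array([-X[1],X[0]]);O=np.array([.5695,.099])
rows=[]
for n in('top','scene'):
    c=camera(n);im=c['color'];P,uv=cloud(c,np.ones((420,560),bool))
    r=P[:,:2]-O;a,b=r@X,r@Y
    s=(abs(a)<.09)&(abs(b)<.066)&(P[:,2]>.0345)&(P[:,2]<.043)
    k=np.zeros((420,560),np.uint8);k[uv[s,1],uv[s,0]]=1
    N,L,st,ce=cv2.connectedComponentsWithStats(k,connectivity=8)
    for i in range(1,N):
        if st[i,4]<8: continue
        p=onz(c,np.argwhere(L==i)[:,::-1],.039)[:,:2]*1000
        rr=cv2.minAreaRect(p.astype(np.float32));print(n,'comp',st[i,4],np.round(ce[i]),'c',p.mean(0).round(1),'rect',np.round(rr[0],1),np.round(rr[1],1),round(rr[2],1),np.round([(p.mean(0)/1000-O)@X*1000,(p.mean(0)/1000-O)@Y*1000]), im[L==i].mean(0).round())
    for m in masks_of(c,'chip1_c'):
        v,u=np.nonzero(m['region']);p=onz(c,np.c_[u,v],.038)[:,:2]*1000;rr=cv2.minAreaRect(p.astype(np.float32))
        print(n,'net',round(m['p'],2),m['rect'],p.mean(0).round(1),'rect',np.round(rr[0],1),np.round(rr[1],1),round(rr[2],1))
    u0=px(c,[[O[0]+i*X[0]*.098+j*Y[0]*.074,O[1]+i*X[1]*.098+j*Y[1]*.074,.046] for i in(-1,1) for j in(-1,1)]);lo=u0.min(0).astype(int)-3;hi=u0.max(0).astype(int)+4
    rows.append(cv2.resize(im[lo[1]:hi[1],lo[0]:hi[0]],None,fx=6,fy=6,interpolation=cv2.INTER_CUBIC))
    print('crop',lo)
w=max(r.shape[1] for r in rows);o=np.vstack([cv2.copyMakeBorder(r,0,0,0,w-r.shape[1],0) for r in rows])
save(o,sys.argv[1],min(1,600/o.shape[0]));print(o.shape)
E
python3 chips.py ch1.png
```

```text
top comp 35 [246. 165.] c [632.4  77.4] rect [631.6  79.2] [16.2 25.3] 1.2 [ 59. -30.] [94. 63. 51.]
top comp 36 [248. 202.] c [516.2  64.2] rect [516.1  64. ] [21.1 15.3] 64.8 [-58. -27.] [111. 112. 107.]
top comp 35 [230. 204.] c [506.7 120.6] rect [506.6 120.3] [15.6 19.7] 47.3 [-59.  30.] [169. 165. 160.]
top net 0.73 [304.1, 112.8, 343.6, 148.3] [ 750.9 -162.4] rect [ 750.2 -162.9] [110.9 105.5] 0.9
top net 0.68 [309.4, 172.7, 334.8, 196.1] [ 577.7 -163.4] rect [ 578.6 -164.4] [63.6 65.6] 1.5
top net 0.38 [246.6, 201.5, 250.5, 205.4] [516.2  62.9] rect [516.   61.9] [12.5 18.7] 1.4
crop [208 148]
scene comp 29 [327. 206.] c [509.8 117. ] rect [509.5 117.5] [15.7 29.6] 50.1 [-57.  26.] [128. 127. 124.]
scene comp 12 [339. 204.] c [516.7 156.2] rect [517.1 156.2] [ 8.3 25.2] 87.0 [-45.  64.] [54. 57. 58.]
scene comp 48 [357. 215.] c [593.7 167. ] rect [593.1 166.9] [94.9  9.6] 8.1 [33. 64.] [56. 60. 60.]
scene comp 32 [312. 212.] c [519.2  60.6] rect [520.2  61.1] [20.8 21.9] 63.3 [-55. -31.] [82. 84. 81.]
scene comp 35 [336. 231.] c [634.2  72.8] rect [633.9  72.6] [20.  20.6] 90.0 [ 61. -35.] [73. 39. 24.]
crop [288 190]
(768, 540, 3)
```

View pics/ch1.png

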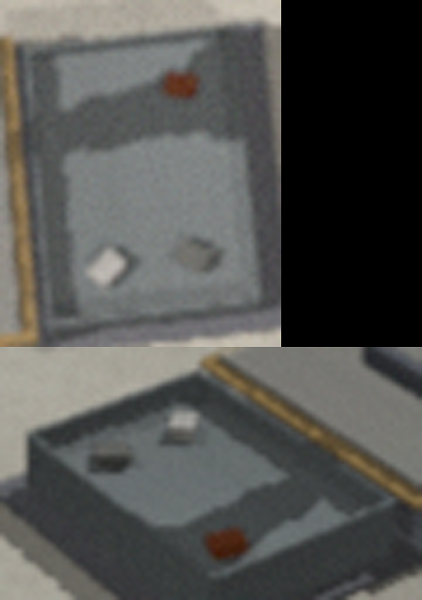

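Three chips are in the tray, crop pixels: white (108,266), grey (198,254) and red-brown (181,85). The red pixels in the view of the far side are only the cover look-alike. Next I refine the chip yaws and the first move.

```bash
cat > yaw.py <<'E'
from h import *
from scipy.ndimage import gaussian_filter
c=camera('top');im=c['color'].astype(float)
for nm,w in(('white',[507,120]),('grey',[516,64]),('red',[632,77])):
    u,v=px(c,[[w[0]/1e3,w[1]/1e3,.038]])[0].round().astype(int)
    k=6;p=im[v-k:v+k+1,u-k:u+k+1]
    bg=np.median(np.r_[p[0],p[-1],p[:,0],p[:,-1]],0)
    s={'white':p.sum(2)-bg.sum(),'grey':(p[...,0]-p[...,2])-(bg[0]-bg[2]),'red':(p[...,0]-p[...,2])-(bg[0]-bg[2])}[nm]
    print(nm,(s.round()).astype(int)[2:-2,2:-2].tolist())
    W=np.clip(s-.3*s.max(),0,None)
    yy,xx=np.mgrid[v-k:v+k+1,u-k:u+k+1]
    Q=onz(c,np.c_[xx.ravel(),yy.ravel()],.038)[:,:2]*1000;ww=W.ravel();m=(ww[:,None]*Q).sum(0)/ww.sum()
    C=np.cov(Q.T,aweights=ww);e,V=np.linalg.eigh(C);print(m.round(1),np.sqrt(e).round(1),np.degrees(np.arctan2(V[1,1],V[0,1])).round()%180)
print(delta([.5075,.12,.10],43))
E
python3 yaw.py
```

```text
white [[15, 4, -14, -27, 2, 8, -21, -52, -18], [-3, -8, -29, -26, 45, 68, 8, -71, -88], [-2, -29, -13, 47, 112, 151, 100, 9, -88], [-5, -17, 31, 114, 148, 165, 162, 119, 15], [5, 47, 111, 153, 175, 166, 169, 151, 31], [53, 123, 152, 156, 168, 170, 163, 99, -17], [48, 125, 165, 166, 180, 163, 98, -14, -95], [20, 48, 117, 170, 166, 95, -15, -72, -68], [12, 6, 45, 89, 96, 5, -80, -73, -19]]
[505.9 119.9] [3.9 5.8] 136.0
grey [[1, 4, 0, 1, -1, 2, 1, 0, -1], [-1, 5, 1, 7, 7, 5, 2, 2, 2], [1, 3, 5, 12, 9, 6, 7, 6, 3], [-1, 3, 10, 11, 10, 9, 11, 8, 9], [1, 7, 10, 8, 8, 9, 10, 8, 7], [2, 5, 9, 8, 11, 8, 7, 13, 4], [-1, 0, 5, 5, 8, 13, 12, 12, 5], [3, -1, 1, 2, 3, 5, 6, 6, 4], [1, 2, 0, 0, 1, 2, 4, 1, 2]]
[515.9  62.5] [4.5 6.7] 73.0
red [[0, -6, -4, -4, -4, -2, 2, 2, -4], [2, 4, 4, 0, -2, 2, 2, 4, -2], [0, 12, 28, 26, 22, 26, 26, 16, 8], [0, 26, 54, 54, 54, 54, 50, 40, 12], [6, 34, 64, 70, 62, 74, 70, 50, 20], [12, 42, 68, 68, 66, 68, 70, 46, 18], [16, 40, 56, 66, 64, 72, 64, 44, 14], [8, 16, 28, 34, 42, 40, 38, 26, 6], [2, 4, 4, 10, 6, 10, 14, 6, 2]]
[631.1  75.6] [4.1 5.5] 88.0
(array([-129.9,  -57.9,   46.3]), np.float64(54.87860190735263), np.float64(97.9))
```

carry_out([
  {"delta_pos": [-30,-14,0],"roll": 10,"jaw": 30},
  {"delta_pos": [-65,-29,10],"roll": 20,"jaw": 30},
  {"delta_pos": [-100,-44,30],"roll": 30,"jaw": 30},
  {"delta_pos": [-130,-59,46],"roll": 40,"jaw": 30},
  {"delta_pos": [-130,-59,60],"roll": 50,"jaw": 30},
  {"delta_pos": [-130,-59,70],"roll": 52,"jaw": 30},
  {"delta_pos": [-130,-59,85],"roll": 52,"jaw": 30},
  {"delta_pos": [-130,-59,85],"roll": 52,"jaw": 30},
  {"delta_pos": [-130,-59,85],"roll": 52,"jaw": 30},
])

```text
t: 6.85
ee_pos: [0.5065, 0.1201, 0.0614]
orientation: [-0.001, 0.921, 0.39, -0.002]
contact_force: [-0.1, -0.1, 1.0]
gripper_width: 0.0301
```

```bash
python3 -c "
from h import *
print(delta([.5065,.12,.0315],46),telemetry.state()['ee_pos'])"
```

```text
(array([ 0. ,  0.2, 29.9]), np.float64(-0.044255684051350386), np.float64(46.0)) [0.50649186 0.1201194  0.06137043]
```

carry_out([
  {"delta_pos": [0,0,20],"roll": 0,"jaw": 30},
  {"delta_pos": [0,0,30],"roll": 0,"jaw": 30},
  {"delta_pos": [0,0,30],"roll": 0,"jaw": 30},
  {"delta_pos": [0,0,30],"roll": 0,"jaw": 8},
  {"delta_pos": [0,0,30],"roll": 0,"jaw": 8},
  {"delta_pos": [0,0,30],"roll": 0,"jaw": 8},
  {"delta_pos": [0,0,30],"roll": 0,"jaw": 8},
  {"delta_pos": [0,0,0],"roll": 0,"jaw": 8},
  {"delta_pos": [0,0,-40],"roll": 0,"jaw": 8},
  {"delta_pos": [0,0,-70],"roll": 0,"jaw": 8},
])

```text
t: 8.1
ee_pos: [0.507, 0.1201, 0.1327]
orientation: [-0.001, 0.921, 0.39, -0.002]
contact_force: [0.2, -0.1, 0.6]
gripper_width: 0.0134
```

```bash
python3 -c "
from h import *
print(delta([.5003,-.3367,.10]),telemetry.state())"
```

```text
(array([-332.9,  312.9,   32.8]), None, np.float64(46.0)) {'t': 8.1, 'joints': array([ 6.63106051e-02,  2.00341272e-01,  1.76730423e+00,  1.41447701e-04,
        1.17743659e+00, -7.35738610e-01]), 'joint_velocities': array([-2.43669482e-04, -3.23319722e-01, -1.63443629e-01, -9.40493602e-04,
        4.95747907e-01, -1.20376589e-03]), 'effort': array([ 1.13777518e-01, -3.38266361e+01, -2.53724527e+01,  2.58629472e-03,
       -2.76129507e-01, -1.52377375e-06]), 'ee_pos': array([0.50700204, 0.12010021, 0.13271193]), 'orientation': array([-6.34790684e-04,  9.20670732e-01,  3.90336207e-01, -1.62645064e-03]), 'contact_force': array([ 0.17157858, -0.12656177,  0.6311241 ]), 'moment': array([-0.04587716, -0.00624846,  0.01026234]), 'gripper_width': 0.013438042823162211}
```

carry_out([
  {"delta_pos": [-25,23,-7],"roll": 0,"jaw": 8},
  {"delta_pos": [-65,61,-7],"roll": 0,"jaw": 8},
  {"delta_pos": [-105,99,-7],"roll": 0,"jaw": 8},
  {"delta_pos": [-145,137,-7],"roll": 0,"jaw": 8},
  {"delta_pos": [-185,175,-7],"roll": 0,"jaw": 8},
  {"delta_pos": [-225,213,-7],"roll": 0,"jaw": 8},
  {"delta_pos": [-265,250,-7],"roll": 0,"jaw": 8},
  {"delta_pos": [-300,282,0],"roll": 0,"jaw": 8},
  {"delta_pos": [-333,313,15],"roll": 0,"jaw": 8},
  {"delta_pos": [-333,313,33],"roll": 0,"jaw": 8},
])

```text
t: 9.35
ee_pos: [0.5002, -0.3406, 0.0997]
orientation: [0.001, 0.921, 0.388, -0.001]
contact_force: [-0.2, 0.5, -0.9]
gripper_width: 0.0137
```

```bash
python3 -c "
from h import *
print(delta([.5003,-.3367,.066]),telemetry.state()['gripper_width'])
c=camera('scene');x,v=px(c,[[.5,-.336,.08]])[0].astype(int);a=c['color'][v-40:v+40,x-45:x+45];c=camera('top');x,v=px(c,[[.5,-.336,.08]])[0].astype(int)
save(np.hstack([a,c['color'][v-40:v+40,x-45:x+45]]),'d1.png',4.4)"
```

```text
(array([ 2.9, -2.6, 33.6]), None, np.float64(45.7)) 0.01370454660122812
```

View pics/d1.png

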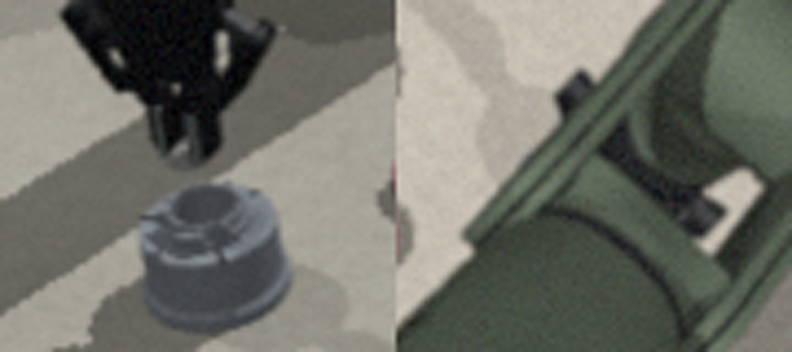

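```bash
python3 -c "
from h import *
c=camera('scene');a=px(c,[[.5,-.336,.08]])[0].astype(int);p=(px(c,[[.5002,-.3406,.0997],[.5003,-.3367,.062]])-a+[45,40])*4.4
print(p, delta([.5003,-.3367,.068]),telemetry.state()['ee_pos'])"
```

```text
[[188.38091032 154.5092525 ]
 [203.87566051 204.3943187 ]] (array([-0.3,  2.5, 29.6]), None, np.float64(46.0)) [ 0.49889017 -0.33486731  0.0976179 ]
```

The picture shows the white chip between the fingertips at (183,150) and the mouth at (207,205), which agrees with the projection. Lower and release.

carry_out([
  {"delta_pos": [-0.3,2.5,15],"roll": 0,"jaw": 8},
  {"delta_pos": [-0.3,2.5,30],"roll": 0,"jaw": 8},
  {"delta_pos": [-0.3,2.5,30],"roll": 0,"jaw": 8},
  {"delta_pos": [-0.3,2.5,30],"roll": 0,"jaw": 8},
  {"delta_pos": [-0.3,2.5,30],"roll": 0,"jaw": 30},
  {"delta_pos": [-0.3,2.5,30],"roll": 0,"jaw": 30},
  {"delta_pos": [-0.3,2.5,30],"roll": 0,"jaw": 30},
  {"delta_pos": [-0.3,2.5,0],"roll": 0,"jaw": 30},
  {"delta_pos": [-0.3,2.5,-35],"roll": 0,"jaw": 30},
  {"delta_pos": [-0.3,2.5,-35],"roll": 0,"jaw": 30},
])

```text
t: 10.75
ee_pos: [0.503, -0.339, 0.1366]
orientation: [0.001, 0.921, 0.39, -0.001]
contact_force: [-0.1, 0.4, 0.2]
gripper_width: 0.0304
```

```bash
python3 -c "
from h import *
print(delta([.5165,.063,.06],163),telemetry.state()['ee_pos'])"
```

```text
(array([ 298.5, -269.8,   75.9]), np.float64(62.955893026296394), np.float64(46.0)) [ 0.50299245 -0.33901494  0.13659063]
```

carry_out([
  {"delta_pos": [20,-18,0],"roll": 7,"jaw": 30},
  {"delta_pos": [60,-54,0],"roll": 15,"jaw": 30},
  {"delta_pos": [100,-90,0],"roll": 25,"jaw": 30},
  {"delta_pos": [140,-126,0],"roll": 35,"jaw": 30},
  {"delta_pos": [180,-162,0],"roll": 45,"jaw": 30},
  {"delta_pos": [220,-199,0],"roll": 55,"jaw": 30},
  {"delta_pos": [260,-235,10],"roll": 63,"jaw": 30},
  {"delta_pos": [298,-270,30],"roll": 63,"jaw": 30},
  {"delta_pos": [298,-270,76],"roll": 63,"jaw": 30},
  {"delta_pos": [298,-270,76],"roll": 63,"jaw": 30},
])

```text
t: 12.0
ee_pos: [0.511, 0.0636, 0.0554]
orientation: [0.002, 0.989, -0.147, -0.006]
contact_force: [0.0, 0.1, 0.3]
gripper_width: 0.0297
```

```bash
python3 -c "
from h import *
c=camera('scene');x,v=px(c,[[.5,-.336,.06]])[0].astype(int);save(c['color'][v-15:v+20,x-18:x+18],'e.png',10)
print(delta([.5165,.063,.0315],163),telemetry.state()['ee_pos'])"
```

```text
(array([ 3. , -1. , 26.3]), np.float64(-0.025810680367158056), np.float64(-17.0)) [0.51348579 0.06295009 0.05780269]
```

carry_out([
  {"delta_pos": [3,-1,0],"roll": 0,"jaw": 30},
  {"delta_pos": [3,-1,15],"roll": 0,"jaw": 30},
  {"delta_pos": [3,-1,26],"roll": 0,"jaw": 30},
  {"delta_pos": [3,-1,26],"roll": 0,"jaw": 30},
  {"delta_pos": [3,-1,26],"roll": 0,"jaw": 8},
  {"delta_pos": [3,-1,26],"roll": 0,"jaw": 8},
  {"delta_pos": [3,-1,26],"roll": 0,"jaw": 8},
  {"delta_pos": [3,-1,26],"roll": 0,"jaw": 8},
  {"delta_pos": [3,-1,-20],"roll": 0,"jaw": 8},
  {"delta_pos": [3,-1,-75],"roll": 0,"jaw": 8},
])

```text
t: 13.3
ee_pos: [0.5157, 0.0632, 0.1324]
orientation: [0.002, 0.989, -0.148, -0.005]
contact_force: [1.0, 0.8, 0.2]
gripper_width: 0.0138
```

```bash
python3 -c "
from h import *
camera('top');camera('top')
print(delta([.5003,-.3365,.10],127),telemetry.state()['ee_pos'],telemetry.state()['gripper_width'])"
```

```text
(array([ 95.1, 388.6,  40.6]), np.float64(35.98656188066553), np.float64(-17.0)) [0.52279108 0.06302938 0.13985015] 0.013593119569025328
```

carry_out([
  {"delta_pos": [5,20,0],"roll": 0,"jaw": 8},
  {"delta_pos": [15,63,0],"roll": 0,"jaw": 8},
  {"delta_pos": [27,110,0],"roll": 0,"jaw": 8},
  {"delta_pos": [39,160,0],"roll": 0,"jaw": 8},
  {"delta_pos": [51,210,0],"roll": 0,"jaw": 8},
  {"delta_pos": [64,260,0],"roll": 0,"jaw": 8},
  {"delta_pos": [76,310,0],"roll": 0,"jaw": 8},
  {"delta_pos": [87,355,10],"roll": 0,"jaw": 8},
  {"delta_pos": [95,389,25],"roll": 0,"jaw": 8},
  {"delta_pos": [95,389,40],"roll": 0,"jaw": 8},
])

```text
t: 14.65
ee_pos: [0.4996, -0.3395, 0.0997]
orientation: [0.001, 0.989, -0.15, 0.004]
contact_force: [0.6, 0.4, -0.1]
gripper_width: 0.0136
```

carry_out([
  {"delta_pos": [0,0,0],"roll": 0,"jaw": 8},
  {"delta_pos": [0,0,0],"roll": 0,"jaw": 8},
  {"delta_pos": [0,0,0],"roll": 0,"jaw": 8},
])

```text
t: 15.02
ee_pos: [0.5003, -0.3388, 0.1005]
orientation: [0.001, 0.989, -0.149, 0.005]
contact_force: [-0.2, 0.2, -0.2]
gripper_width: 0.0136
```

```bash
python3 -c "
from h import *
print(delta([.5003,-.3365,.068]),telemetry.state()['ee_pos'],telemetry.state()['gripper_width'])"
```

```text
(array([-1. , -2.3, 32.5]), None, np.float64(-17.1)) [ 0.50029096 -0.33884092  0.10051373] 0.013628677201929755
```

carry_out([
  {"delta_pos": [-1,-2.3,15],"roll": 0,"jaw": 8},
  {"delta_pos": [-1,-2.3,32],"roll": 0,"jaw": 8},
  {"delta_pos": [-1,-2.3,32],"roll": 0,"jaw": 8},
  {"delta_pos": [-1,-2.3,32],"roll": 0,"jaw": 8},
  {"delta_pos": [-1,-2.3,32],"roll": 0,"jaw": 30},
  {"delta_pos": [-1,-2.3,32],"roll": 0,"jaw": 30},
  {"delta_pos": [-1,-2.3,32],"roll": 0,"jaw": 30},
  {"delta_pos": [-1,-2.3,10],"roll": 0,"jaw": 30},
  {"delta_pos": [-1,-2.3,-20],"roll": 0,"jaw": 30},
  {"delta_pos": [-1,-2.3,-35],"roll": 0,"jaw": 30},
])

```text
t: 16.27
ee_pos: [0.5005, -0.337, 0.1376]
orientation: [0.002, 0.989, -0.149, 0.006]
contact_force: [0.6, -0.5, -0.1]
gripper_width: 0.0304
```

```bash
python3 -c "
from h import *
camera('top');camera('top')
print(delta([.632,.0765,.07],178),telemetry.state()['ee_pos'])"
```

```text
(array([   2.4, -434.3,   66.6]), np.float64(-15.13601891816711), np.float64(-17.1)) [ 0.5009404  -0.33734995  0.13786829]
```

carry_out([
  {"delta_pos": [0,-25,-5],"roll": -5,"jaw": 30},
  {"delta_pos": [0,-75,-5],"roll": -10,"jaw": 30},
  {"delta_pos": [0,-130,-5],"roll": -15,"jaw": 30},
  {"delta_pos": [1,-185,-5],"roll": -15,"jaw": 30},
  {"delta_pos": [1,-240,-5],"roll": -15,"jaw": 30},
  {"delta_pos": [2,-295,-5],"roll": -15,"jaw": 30},
  {"delta_pos": [2,-350,0],"roll": -15,"jaw": 30},
  {"delta_pos": [2,-400,10],"roll": -15,"jaw": 30},
  {"delta_pos": [2,-434,40],"roll": -15,"jaw": 30},
  {"delta_pos": [2,-434,66],"roll": -15,"jaw": 30},
])

```text
t: 17.62
ee_pos: [0.6309, 0.0793, 0.0682]
orientation: [0.003, 1.0, -0.017, 0.005]
contact_force: [0.4, -0.4, -0.0]
gripper_width: 0.03
```

carry_out([
  {"delta_pos": [0,0,0],"roll": 0,"jaw": 30},
  {"delta_pos": [0,0,0],"roll": 0,"jaw": 30},
  {"delta_pos": [0,0,0],"roll": 0,"jaw": 30},
])

```text
t: 18.0
ee_pos: [0.632, 0.0788, 0.0697]
orientation: [0.003, 1.0, -0.017, 0.007]
contact_force: [-0.1, -0.3, -0.7]
gripper_width: 0.0301
```

```bash
python3 -c "
from h import *
print(delta([.632,.0765,.0315],178),telemetry.state()['ee_pos'])"
```

```text
(array([-0.4,  2.1, 38.2]), np.float64(0.04540962434202811), np.float64(-2.0)) [0.63197687 0.07881071 0.06965375]
```

carry_out([
  {"delta_pos": [0,2,10],"roll": 0,"jaw": 30},
  {"delta_pos": [0,2,28],"roll": 0,"jaw": 30},
  {"delta_pos": [0,2,38],"roll": 0,"jaw": 30},
  {"delta_pos": [0,2,38],"roll": 0,"jaw": 8},
  {"delta_pos": [0,2,38],"roll": 0,"jaw": 8},
  {"delta_pos": [0,2,38],"roll": 0,"jaw": 8},
  {"delta_pos": [0,2,38],"roll": 0,"jaw": 8},
  {"delta_pos": [0,2,10],"roll": 0,"jaw": 8},
  {"delta_pos": [0,2,-30],"roll": 0,"jaw": 8},
  {"delta_pos": [0,2,-65],"roll": 0,"jaw": 8},
])

```text
t: 19.25
ee_pos: [0.6312, 0.0773, 0.1361]
orientation: [0.003, 1.0, -0.017, 0.007]
contact_force: [-0.1, 0.9, 0.0]
gripper_width: 0.0142
```

```bash
python3 -c "
from h import *
camera('top');camera('top')
print(delta([.5003,-.3365,.10]),telemetry.state()['ee_pos'],telemetry.state()['gripper_width'])"
```

```text
(array([-121.5,  417.9,   39.9]), None, np.float64(-1.9)) [0.63494785 0.07730525 0.14050866] 0.013777999491405816
```

carry_out([
  {"delta_pos": [-7,25,0],"roll": 0,"jaw": 8},
  {"delta_pos": [-20,70,0],"roll": 0,"jaw": 8},
  {"delta_pos": [-35,120,0],"roll": 0,"jaw": 8},
  {"delta_pos": [-50,170,0],"roll": 0,"jaw": 8},
  {"delta_pos": [-65,222,0],"roll": 0,"jaw": 8},
  {"delta_pos": [-80,274,0],"roll": 0,"jaw": 8},
  {"delta_pos": [-95,325,0],"roll": 0,"jaw": 8},
  {"delta_pos": [-110,375,10],"roll": 0,"jaw": 8},
  {"delta_pos": [-121,418,25],"roll": 0,"jaw": 8},
  {"delta_pos": [-121,418,40],"roll": 0,"jaw": 8},
])

```text
t: 20.6
ee_pos: [0.4994, -0.3396, 0.0987]
orientation: [0.003, 1.0, -0.019, 0.012]
contact_force: [-0.1, -1.0, -0.7]
gripper_width: 0.0142
```

carry_out([
  {"delta_pos": [0,0,0],"roll": 0,"jaw": 8},
  {"delta_pos": [0,0,0],"roll": 0,"jaw": 8},
  {"delta_pos": [0,0,0],"roll": 0,"jaw": 8},
])

```text
t: 20.98
ee_pos: [0.5003, -0.3388, 0.0994]
orientation: [0.004, 1.0, -0.019, 0.013]
contact_force: [0.2, 0.0, 0.5]
gripper_width: 0.0142
```

```bash
python3 -c "
from h import *
print(delta([.5003,-.3365,.068]),telemetry.state()['ee_pos'],telemetry.state()['gripper_width'])"
```

```text
(array([-0.9, -2.5, 31.4]), None, np.float64(-2.1)) [ 0.50029784 -0.33881142  0.09944548] 0.01419127551355363
```

carry_out([
  {"delta_pos": [-1,-2.5,15],"roll": 0,"jaw": 8},
  {"delta_pos": [-1,-2.5,31],"roll": 0,"jaw": 8},
  {"delta_pos": [-1,-2.5,31],"roll": 0,"jaw": 8},
  {"delta_pos": [-1,-2.5,31],"roll": 0,"jaw": 30},
  {"delta_pos": [-1,-2.5,31],"roll": 0,"jaw": 30},
  {"delta_pos": [-1,-2.5,31],"roll": 0,"jaw": 30},
  {"delta_pos": [-1,-2.5,10],"roll": 0,"jaw": 30},
  {"delta_pos": [-1,-2.5,-30],"roll": 0,"jaw": 30},
  {"delta_pos": [-1,-2.5,-55],"roll": 0,"jaw": 30},
  {"delta_pos": [-1,-2.5,-55],"roll": 0,"jaw": 30},
])

```text
t: 22.22
ee_pos: [0.4997, -0.3374, 0.1576]
orientation: [0.006, 1.0, -0.019, 0.015]
contact_force: [0.3, -0.0, -0.2]
gripper_width: 0.0302
```

```bash
python3 -c "
from h import *
for i in range(5): camera('top')
c=camera('top');P,uv=cloud(c,np.ones((420,560),bool))
b=P[(P[:,0]>.45)&(P[:,0]<.65)&(P[:,1]>.2)&(P[:,1]<.31)&(P[:,2]>.064)&(P[:,2]<.08)]
r=cv2.minAreaRect((b[:,:2]*1000).astype(np.float32));print('bar',len(b),np.round(r[0],1),np.round(r[1],1),r[2])
M,p,s=toolmat();print(M.round(3)[:,2],p)
print(delta([.549,.2575,.12],97.9))"
```

```text
bar 93 [548.2 258.6] [66.9 13.1] 8.257883071899414
[ 0.022 -0.006 -1.   ] [ 0.49712462 -0.3350749   0.1524825 ]
(array([  29.1, -594.2,   30.3]), np.float64(79.9765045043589), np.float64(-2.1))
```

carry_out([
  {"delta_pos": [1,-25,0],"roll": 9,"jaw": 30},
  {"delta_pos": [3,-75,0],"roll": 18,"jaw": 30},
  {"delta_pos": [6,-130,0],"roll": 27,"jaw": 30},
  {"delta_pos": [9,-190,0],"roll": 36,"jaw": 30},
  {"delta_pos": [12,-250,0],"roll": 45,"jaw": 30},
  {"delta_pos": [15,-310,0],"roll": 54,"jaw": 30},
  {"delta_pos": [18,-365,0],"roll": 63,"jaw": 30},
  {"delta_pos": [21,-410,0],"roll": 72,"jaw": 30},
  {"delta_pos": [23,-440,0],"roll": 80,"jaw": 30},
  {"delta_pos": [23,-450,0],"roll": 80,"jaw": 30},
])

```text
t: 23.78
ee_pos: [0.5362, 0.1153, 0.1499]
orientation: [-0.005, 0.755, -0.655, 0.01]
contact_force: [0.7, -1.0, 0.9]
gripper_width: 0.0302
```

```bash
python3 -c "
from h import *
for i in range(4): camera('top')
c=camera('scene');x,v=px(c,[[.5,-.336,.05]])[0].astype(int);a=c['color'][v-25:v+25,x-30:x+30];
c=camera('top');x,v=px(c,[[.5,-.336,.05]])[0].astype(int);b=c['color'][v-25:v+25,x-30:x+30];save(np.hstack([a,b]),'cell2.png',6)
M,p,s=toolmat();print(M.round(3)[:,2],p)
print(delta([.549,.2575,.12],97.9))"
```

```text
[ 0.022 -0.006 -1.   ] [0.53678194 0.11247162 0.1506853 ]
(array([-142.3,  -31.2,   30.1]), np.float64(-0.08005348708394422), np.float64(-82.2))
```

View pics/cell2.png

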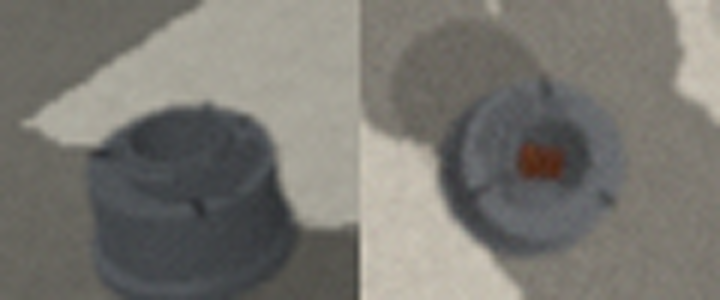

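The red chip is seen in the bore at (540,160), with nothing lying around the cell. Back to the cover.

carry_out([
  {"delta_pos": [-40,-8,0],"roll": 0,"jaw": 30},
  {"delta_pos": [-80,-17,0],"roll": 0,"jaw": 30},
  {"delta_pos": [-115,-25,10],"roll": 0,"jaw": 30},
  {"delta_pos": [-142,-31,30],"roll": 0,"jaw": 30},
  {"delta_pos": [-142,-31,50],"roll": 0,"jaw": 30},
  {"delta_pos": [-142,-31,50],"roll": 0,"jaw": 30},
  {"delta_pos": [-142,-31,50],"roll": 0,"jaw": 30},
  {"delta_pos": [-142,-31,50],"roll": 0,"jaw": 30},
])

```text
t: 25.08
ee_pos: [0.5502, 0.2563, 0.1012]
orientation: [-0.006, 0.753, -0.658, 0.011]
contact_force: [0.2, 0.2, 0.2]
gripper_width: 0.0301
```

```bash
python3 -c "
from h import *
camera('top')
M,p,s=toolmat();print(M.round(3)[:,2],p)
print(delta([.549,.2575,.058],97.9))"
```

```text
[ 0.024 -0.006 -1.   ] [0.55017762 0.25652311 0.10126077]
(array([-1.5,  2. , 43.2]), np.float64(-0.143557077225978), np.float64(-82.2))
```

carry_out([
  {"delta_pos": [-1.5,2,15],"roll": 0,"jaw": 30},
  {"delta_pos": [-1.5,2,32],"roll": 0,"jaw": 30},
  {"delta_pos": [-1.5,2,43],"roll": 0,"jaw": 30},
  {"delta_pos": [-1.5,2,43],"roll": 0,"jaw": 30},
  {"delta_pos": [-1.5,2,43],"roll": 0,"jaw": 14},
  {"delta_pos": [-1.5,2,43],"roll": 0,"jaw": 14},
  {"delta_pos": [-1.5,2,43],"roll": 0,"jaw": 14},
  {"delta_pos": [-1.5,2,43],"roll": 0,"jaw": 14},
])

```text
t: 26.12
ee_pos: [0.5492, 0.2576, 0.0586]
orientation: [-0.006, 0.753, -0.658, 0.011]
contact_force: [0.1, -0.2, -1.4]
gripper_width: 0.0139
```

```bash
python3 -c "
from h import *
M,p,s=toolmat();print(p,s['gripper_width'],s['contact_force'])
for k in ([.5702,.1007,.0583],[.5706,.0987,.0583]): print(delta(k,97.9))
c=camera('scene');save(c['color'][160:260,260:440],'s2.png',4)"
```

```text
[0.54923539 0.25758215 0.05857609] 0.013940600790347885 [ 0.07533267 -0.2059185  -1.3962502 ]
(array([158.3,   0.4,   1.6]), np.float64(-0.1396158748751759), np.float64(-82.2))
(array([160.3,   0.3,   1.7]), np.float64(-0.1396158748751759), np.float64(-82.2))
```

View pics/s2.png

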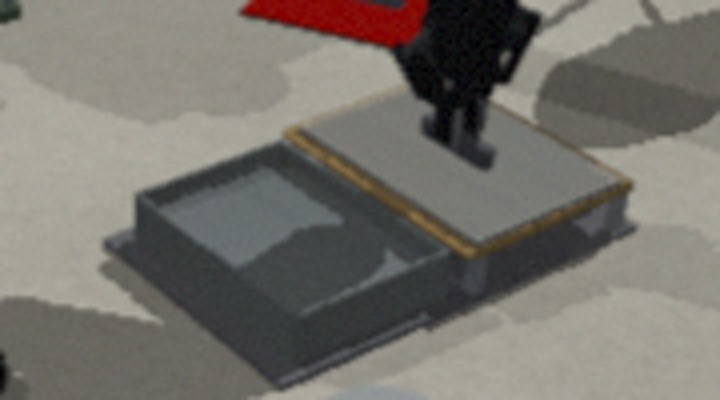

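The tray is empty and the fingers straddle the bar. Slide back.

carry_out([
  {"delta_pos": [8,0,0],"roll": 0,"jaw": 14},
  {"delta_pos": [24,0,0.2],"roll": 0,"jaw": 14},
  {"delta_pos": [42,0.1,0.4],"roll": 0,"jaw": 14},
  {"delta_pos": [62,0.1,0.6],"roll": 0,"jaw": 14},
  {"delta_pos": [82,0.2,0.8],"roll": 0,"jaw": 14},
  {"delta_pos": [102,0.2,1],"roll": 0,"jaw": 14},
  {"delta_pos": [122,0.2,1.2],"roll": 0,"jaw": 14},
  {"delta_pos": [140,0.3,1.4],"roll": 0,"jaw": 14},
  {"delta_pos": [153,0.3,1.6],"roll": 0,"jaw": 14},
  {"delta_pos": [159,0.4,1.6],"roll": 0,"jaw": 14},
])

```text
t: 27.42
ee_pos: [0.5703, 0.099, 0.0582]
orientation: [-0.006, 0.753, -0.658, 0.011]
contact_force: [0.0, 2.5, 1.5]
gripper_width: 0.0141
```

carry_out([
  {"delta_pos": [0,0,0],"roll": 0,"jaw": 14},
  {"delta_pos": [0,0,0],"roll": 0,"jaw": 14},
  {"delta_pos": [0,0,0],"roll": 0,"jaw": 14},
])

```text
t: 27.8
ee_pos: [0.5701, 0.0993, 0.058]
orientation: [-0.006, 0.753, -0.658, 0.011]
contact_force: [0.3, 0.3, -0.1]
gripper_width: 0.0142
```

```bash
cat > bar.py <<'E'
from h import *
c=camera('top');P,uv=cloud(c,np.ones((420,560),bool))
for z0,z1,y1 in((.064,.08,.16),(.0485,.058,.19)):
    b=P[(P[:,0]>.45)&(P[:,0]<.7)&(P[:,1]>.0)&(P[:,1]<y1)&(P[:,2]>z0)&(P[:,2]<z1)]
    r=cv2.minAreaRect((b[:,:2]*1000).astype(np.float32));print('bar',len(b),np.round(r[0],1),np.round(r[1],1),r[2])
M,p,s=toolmat();print(p,s['gripper_width'],s['contact_force'],M[:,2].round(3))
print(delta([.5702,.0995,.058],97.9))
E
python3 bar.py
```

```text
bar 2 [568.3  81.1] [4. 0.] -170.83731079101562
bar 1010 [570.4 109.8] [201.1 162.9] 7.683992385864258
[0.57015287 0.09934387 0.05800385] 0.013650088644445838 [0.16384443 0.64266922 0.09296402] [ 0.024 -0.006 -1.   ]
(array([-0.1, -0.1,  0. ]), np.float64(-0.1468630617368376), np.float64(-82.2))
```

Release, rise, and head toward the ring. I check the cover and remeasure the ring from there.

carry_out([
  {"delta_pos": [0,0,0],"roll": 0,"jaw": 30},
  {"delta_pos": [0,0,0],"roll": 0,"jaw": 30},
  {"delta_pos": [0,0,0],"roll": 0,"jaw": 30},
  {"delta_pos": [0,0,-30],"roll": 0,"jaw": 30},
  {"delta_pos": [0,0,-80],"roll": 0,"jaw": 60},
  {"delta_pos": [-40,0,-100],"roll": 0,"jaw": 85},
  {"delta_pos": [-90,0,-100],"roll": 0,"jaw": 85},
  {"delta_pos": [-140,0,-100],"roll": 0,"jaw": 85},
  {"delta_pos": [-160,0,-100],"roll": 0,"jaw": 85},
  {"delta_pos": [-160,0,-100],"roll": 0,"jaw": 85},
])

```text
t: 29.1
ee_pos: [0.5459, 0.2592, 0.1564]
orientation: [-0.006, 0.754, -0.657, 0.011]
contact_force: [0.1, -0.3, -0.4]
gripper_width: 0.0847
```

```bash
cp b.py b2.py; sed -i "s/'crop1.png'/'crop2.png'/" b2.py; for i in 1; do python3 b2.py; done; python3 bar.py | tail -2
```

```text
top bar 91 [571.6 102.2] [69.9 12.5] 7.666675567626953 0.06890736147417786
top face 5026 [558.2 171.3] [209.4 288.6] 7.6272873878479
[[435. 300.]
 [474.  14.]
 [681.  42.]
 [643. 328.]] z 0.049319800810201375
ring [ 584.5 -165.2] 33.2 0.024565722092581455
pink [ 464.3 -171.5] 33.2 0.02544245862517802
cell 0.043 330 [ 499.7 -336. ] 43.0 0.04773732209153314
cell 0.057 77 [ 499.5 -335.2] 29.1 0.059842379465021134
[[378, 209], [322, 182], [237, 182]]
scene bar 79 [571.4  99.2] [76.4 13.9] 5.251269340515137 0.06879370262018022
top face 3858 [554.4 184.1] [217.1 322.6] 7.250502586364746
[[426. 330.]
 [467.  10.]
 [682.  38.]
 [642. 358.]] z 0.04951388759751574
ring [ 585.1 -168. ] 34.1 0.024590761737062428
pink [ 464.5 -174.8] 35.2 0.023607009241543686
cell 0.043 317 [ 501.6 -337.4] 43.8 0.0485658250797828
cell 0.057 129 [ 500.3 -336.9] 29.7 0.059989483544104605
[[178, 240], [249, 250], [333, 214]]
[0.54647476 0.25701056 0.15641386] 0.08515095369513097 [ 0.41884736 -1.27922255 -0.37147206] [ 0.024 -0.006 -1.   ]
(array([158.3,  -0.2, 100. ]), np.float64(-0.22142136725398132), np.float64(-82.3))
```

View pics/crop2.png

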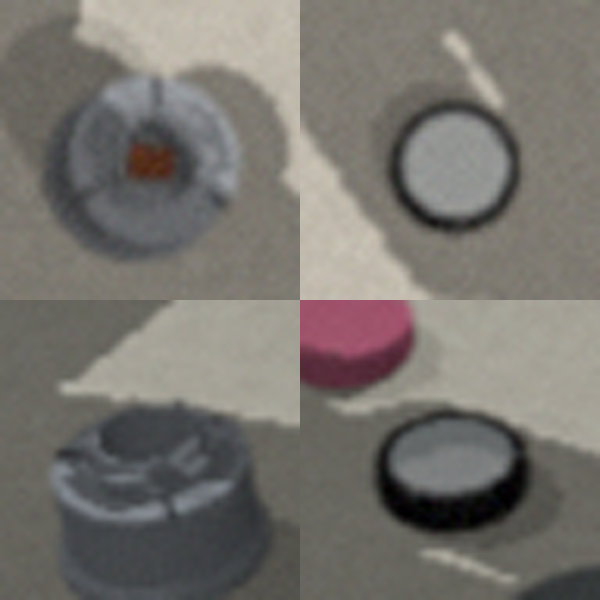

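The crop shows the black ring at (455,165), not yet knocked, and the red chip in the bore at (152,160). The cover bar is back within about 1.5 mm of where it started. Next I measure the ring's white lines and the cell's black marks by unwrapping averaged frames.

```bash
cat > unwrap.py <<'E'
from h import *
import sys
from scipy.ndimage import map_coordinates, gaussian_filter1d
def prof(im,c,o,z,r0,r1):
    th=np.radians(np.arange(0,360,2));out=[]
    for r in np.arange(r0,r1+.1,.7):
        u=px(c,np.c_[o[0]+r*np.cos(th),o[1]+r*np.sin(th),0*th+z*1][:,:3]*[1e-3,1e-3,1e-3])
        out.append(map_coordinates(im,[u[:,1],u[:,0]],order=1))
    return np.array(out)
def fold(p): 
    q=p.reshape(3,60); return q
def show(what,cams=('top','scene'),z=None,o=None):
    for n in cams:
        fr=[];
        for i in range(6): c=camera(n);fr.append(c['color'].astype(float).sum(2)/3)
        im=np.mean(fr,0)
        oo=o[n]
        if what=='ring': p=prof(im,c,oo,z,29.5,33).max(0); sg=1
        else: p=prof(im,c,oo,z,31,40).mean(0); sg=-1
        p=p*sg; hp=p-gaussian_filter1d(p,12,mode='wrap')
        pk=[i for i in range(180) if hp[i]==hp[np.arange(i-8,i+9)%180].max()]
        pk=sorted(pk,key=lambda i:-hp[i])[:5]
        f=gaussian_filter1d(hp,1.5,mode='wrap').reshape(3,60).mean(0)
        k=f.argmax();print(n,what,'peaks',[(2*i,round(hp[i],1)) for i in pk],'folded',2*k,f[k].round(1),'std',f.std().round(1))
if __name__=='__main__':
    show('cell',z=48,o={'top':(499.6,-335.9),'scene':(501.2,-337.4)})
    show('ring',z=18,o={'top':(584.3,-165.4),'scene':(585.5,-168.5)})
E
python3 unwrap.py
```

```text
top cell peaks [(238, np.float64(25.6)), (356, np.float64(20.5)), (118, np.float64(16.5)), (46, np.float64(16.1)), (306, np.float64(5.1))] folded 118 16.8 std 6.3
scene cell peaks [(358, np.float64(31.6)), (232, np.float64(24.0)), (46, np.float64(13.6)), (200, np.float64(10.9)), (316, np.float64(6.7))] folded 116 11.9 std 5.6
top ring peaks [(326, np.float64(10.2)), (64, np.float64(9.3)), (270, np.float64(7.0)), (186, np.float64(6.9)), (34, np.float64(5.2))] folded 66 4.5 std 2.8
scene ring peaks [(72, np.float64(18.9)), (110, np.float64(15.0)), (302, np.float64(9.7)), (252, np.float64(8.8)), (188, np.float64(5.5))] folded 68 8.1 std 5.4
```

```bash
python3 -c "
from h import *
print(delta([.5848,-.1658,.09],98))"
```

```text
(array([425. ,  20.5,  69.8]), np.float64(-0.24487025251534078), np.float64(-82.2))
```

carry_out([
  {"delta_pos": [25,1,0],"roll": 0,"jaw": 85},
  {"delta_pos": [75,4,0],"roll": 0,"jaw": 85},
  {"delta_pos": [130,6,0],"roll": 0,"jaw": 85},
  {"delta_pos": [190,9,0],"roll": 0,"jaw": 85},
  {"delta_pos": [250,12,0],"roll": 0,"jaw": 85},
  {"delta_pos": [310,15,0],"roll": 0,"jaw": 85},
  {"delta_pos": [365,18,15],"roll": 0,"jaw": 85},
  {"delta_pos": [405,20,40],"roll": 0,"jaw": 85},
  {"delta_pos": [425,20.5,69],"roll": 0,"jaw": 85},
  {"delta_pos": [425,20.5,69],"roll": 0,"jaw": 85},
])

```text
t: 31.7
ee_pos: [0.5827, -0.1665, 0.088]
orientation: [-0.005, 0.752, -0.659, 0.008]
contact_force: [-0.8, 0.1, 0.1]
gripper_width: 0.0851
```

```bash
python3 -c "
from h import *
for i in range(6): camera('top')
c=camera('scene');P,uv=cloud(c,np.ones((420,560),bool))
q=P[(abs(P[:,0]-.585)<.06)&(abs(P[:,1]+.166)<.06)&(P[:,2]>.012)&(P[:,2]<.03)];o,r=cv2.minEnclosingCircle((q[:,:2]*1000).astype(np.float32));print(o,r)
M,p,s=toolmat();print(p,M[:,2].round(3),s['gripper_width'])
print(delta([.5848,-.1658,.003],98))
x,v=px(c,[[.585,-.166,.04]])[0].astype(int);save(c['color'][v-40:v+40,x-50:x+50],'r1.png',6)"
```

```text
(585.9838256835938, -167.95645141601562) 34.62632751464844
[ 0.58576871 -0.16512797  0.09227265] [ 0.026 -0.006 -1.   ] 0.08497534385200817
(array([-0.3,  3.3, 89.2]), np.float64(-0.16410253323022062), np.float64(-82.2))
```

View pics/r1.png

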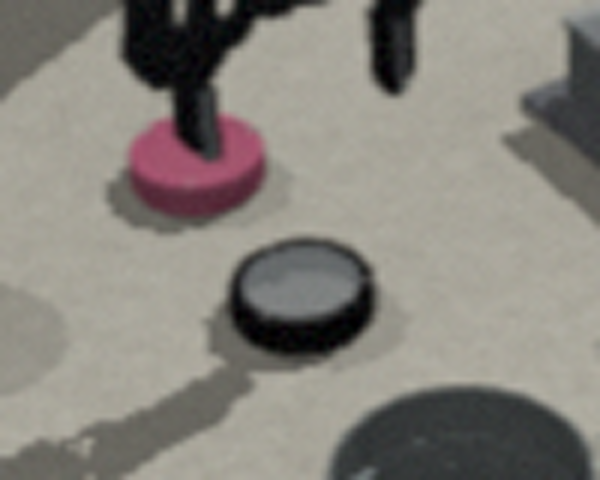

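The ring stands where it was, at (303,290) in the crop, under the open gripper. Descend and grip, with no lift yet.

carry_out([
  {"delta_pos": [-0.3,3.3,25],"roll": 0,"jaw": 85},
  {"delta_pos": [-0.3,3.3,55],"roll": 0,"jaw": 85},
  {"delta_pos": [-0.3,3.3,80],"roll": 0,"jaw": 85},
  {"delta_pos": [-0.3,3.3,92],"roll": 0,"jaw": 85},
  {"delta_pos": [-0.3,3.3,92],"roll": 0,"jaw": 85},
  {"delta_pos": [-0.3,3.3,92],"roll": 0,"jaw": 72},
  {"delta_pos": [-0.3,3.3,92],"roll": 0,"jaw": 55},
  {"delta_pos": [-0.3,3.3,92],"roll": 0,"jaw": 55},
  {"delta_pos": [-0.3,3.3,92],"roll": 0,"jaw": 55},
  {"delta_pos": [-0.3,3.3,92],"roll": 0,"jaw": 55},
])

```text
t: 33.3
ee_pos: [0.5867, -0.1666, 0.0026]
orientation: [-0.007, 0.754, -0.657, 0.014]
contact_force: [-0.3, -0.4, 6.4]
gripper_width: 0.0637
```

```bash
python3 -c "
from h import *
M,p,s=toolmat();print(p,M[:,2].round(3),s['gripper_width'],s['contact_force'])
print(delta([p[0]-.0846,p[1]-.1702,.10],98),delta([.5002,-.3361,.1]))"
```

```text
[ 0.58668994 -0.16658541  0.00255073] [ 0.03  -0.008 -1.   ] 0.06366329692329908 [-0.31194783 -0.38886678  6.38669608]
(array([158.2, 104.2, -98.6]), np.float64(-0.16769715200575774), np.float64(-82.2)) (array([157.3, 106. , -98.7]), None, np.float64(-82.2))
```

carry_out([
  {"delta_pos": [0,0,-20],"roll": 0,"jaw": 55},
  {"delta_pos": [0,0,-60],"roll": 0,"jaw": 55},
  {"delta_pos": [0,0,-98],"roll": 0,"jaw": 55},
  {"delta_pos": [20,13,-98],"roll": -5,"jaw": 55},
  {"delta_pos": [60,40,-98],"roll": -10,"jaw": 55},
  {"delta_pos": [100,66,-98],"roll": -16,"jaw": 55},
  {"delta_pos": [135,90,-98],"roll": -16,"jaw": 55},
  {"delta_pos": [158,104,-98],"roll": -16,"jaw": 55},
  {"delta_pos": [158,104,-98],"roll": -16,"jaw": 55},
  {"delta_pos": [158,104,-98],"roll": -16,"jaw": 55},
])

```text
t: 34.55
ee_pos: [0.5025, -0.3361, 0.1001]
orientation: [-0.005, 0.838, -0.546, 0.015]
contact_force: [-0.1, -0.1, -0.7]
gripper_width: 0.0635
```

carry_out([
  {"delta_pos": [0,0,0],"roll": 0,"jaw": 55},
  {"delta_pos": [0,0,0],"roll": 0,"jaw": 55},
  {"delta_pos": [0,0,0],"roll": 0,"jaw": 55},
])

```text
t: 34.92
ee_pos: [0.5029, -0.3354, 0.1001]
orientation: [-0.005, 0.838, -0.545, 0.015]
contact_force: [-0.1, 0.3, -0.5]
gripper_width: 0.0636
```

```bash
python3 -c "
from h import *
c=camera('scene');M,p,s=toolmat();print(p,M[:,2].round(3),s['gripper_width'],s['contact_force'])
print(delta([.502,-.3365,.066]))
x,v=px(c,[[.5,-.336,.08]])[0].astype(int);save(c['color'][v-35:v+35,x-40:x+40],'p1.png',7)"
```

```text
[ 0.50276377 -0.33558888  0.10007861] [ 0.031 -0.008 -1.   ] 0.0635398882953614 [-0.30612017  0.5788937  -0.19163944]
(array([-0.1,  1.9, 34. ]), None, np.float64(-66.1))
```

View pics/p1.png

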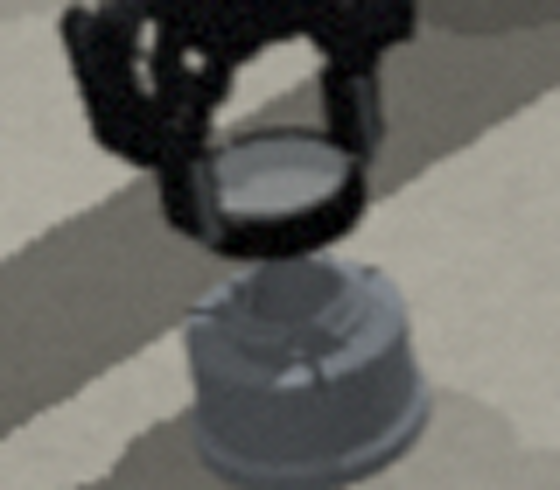

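The ring is held level above the cell, lens at (280,175) in the crop and mouth at (300,285). I check centring against the cell in the same camera.

```bash
python3 -c "
from h import *
from scipy.optimize import least_squares
R=[]
for i in range(3):
    c=camera('scene');g=c['color'].astype(int).mean(2)
    u,v=px(c,[[.5012,-.3365,.1156]])[0].round().astype(int)
    ret,lab=cv2.threshold(g.astype(np.uint8),62,255,cv2.THRESH_BINARY)
    N,L,st,ce=cv2.connectedComponentsWithStats(lab,connectivity=4)
    k=L[v,u];print('lens px',st[k],ce[k].round(1))
    m=(L==k).astype(np.uint8);cn=max(cv2.findContours(m,cv2.RETR_EXTERNAL,cv2.CHAIN_APPROX_NONE)[0],key=len)
    h=cv2.convexHull(cn).reshape(-1,2);Q=onz(c,h,.1150)[:,:2]*1000
    f=least_squares(lambda a:np.hypot(*(Q-a[:2]).T)-a[2],[501,-336,28],loss='soft_l1');R.append(f.x);print(f.x.round(1),np.abs(f.fun).max().round(1))
print(g[v-9:v+10,u-14:u+15].round().astype(int))
"
```

```text
lens px [166 201  20  26 365] [174.8 214.8]
[ 467.7 -324.    54.6] 21.6
lens px [165 201  21  26 366] [174.7 214.8]
[ 467.7 -301.8   59.3] 27.1
lens px [165 201  21  26 363] [174.5 214.9]
[ 469.1 -295.1   62.2] 29.2
[[ 27  14  15   4  29 100 156 163 160 149 124 114 103  97 100 102 103 102
  103  99  88  48   7  10  10  13  37  51  32]
 [ 16  15  12  14  41 109 158 148 124 111 102  98  95  99  97 101 102 102
  102 100  91  61  16  14   6  14  35  52  39]
 [ 14  17   8  19  69 114 124 116 100 101  95  81  68  67  62  63  63  61
   62  66  71  61  22  10  16   7  31  46  39]
 [ 14   9  13  11  62  96 100  95  70  64  57  50  55  59  56  62  70  65
   51  46  50  32  16   2   6  18  25  46  48]
 [ 12  11   6  24  62  93  94 103  62  65  78  89  97  95  96  95  98 100
   95  91  83  61  30  12   4   3  21  44  59]
 [ 14   8  13  22  35  48  66  91  93  96  98 106 104 106 106 106 103 104
  103 100 102  99  80  47  23  18  25  41  71]
 [ 12  17  14  24  35  64  92  99 103 102 105 104 105 102 104 102 102 105
  103 103 104 101 102  89  71  52  43  47  75]
 [  3  11  35  49  50  72 105 106 105
[... 715 characters left out ...]
 90 131 136 133 132 132 131 134 133 132 122  99
   89  68  40  23   3   8   6   8  38 107 150]
 [  8   4  15  41  52  47  51  78  96 100  95  96  93  93  91  82  67  46
   38  24  10   9   6   2  13  15  81 138 163]
 [ 19  18  13  36  58  48  30  40  55  51  48  45  43  43  36  28  12  14
    6   0   0   7  11   0   6  40 109 159 168]
 [ 36  21   6  33  53  52  38  14  24  15  10   8   8  13  12   6  11   2
   14  15   4   4   0   4  36  79 138 163 162]
 [ 83  46  36  35  51  57  45   8  11  10   2  12   5   5   3   4  10  11
    8  12  13   5  15  49 105 147 155 163 163]
 [101  95  79  66  54  53  32  19   5   7  11   7  11  15   6  11   9   0
    4   5  11  32  67 116 150 164 162 162 159]]
```

carry_out([
  {"delta_pos": [0,1.5,12],"roll": 0,"jaw": 55},
  {"delta_pos": [0,1.5,24],"roll": 0,"jaw": 55},
  {"delta_pos": [0,1.5,32],"roll": 0,"jaw": 55},
  {"delta_pos": [0,1.5,34],"roll": 0,"jaw": 55},
  {"delta_pos": [0,1.5,36],"roll": 0,"jaw": 55},
  {"delta_pos": [0,1.5,37],"roll": 0,"jaw": 55},
  {"delta_pos": [0,1.5,38],"roll": 0,"jaw": 55},
  {"delta_pos": [0,1.5,38],"roll": 0,"jaw": 55},
  {"delta_pos": [0,1.5,38],"roll": 0,"jaw": 55},
])

```text
t: 36.25
ee_pos: [0.5025, -0.3369, 0.0622]
orientation: [-0.005, 0.838, -0.546, 0.015]
contact_force: [-0.3, -0.1, -0.5]
gripper_width: 0.064
```

```bash
python3 -c "
from h import *
M,p,s=toolmat();print(p,M[:,2].round(3),s['gripper_width'],s['contact_force'],s['moment'])"
```

```text
[ 0.50246411 -0.33689451  0.06220211] [ 0.031 -0.008 -0.999] 0.06401891737293951 [-0.32812469 -0.1340006  -0.53950822] [0.02829833 0.00402293 0.02916502]
```

carry_out([
  {"delta_pos": [0,0,0.7],"roll": 0,"jaw": 55},
  {"delta_pos": [0,0,1.4],"roll": 0,"jaw": 55},
  {"delta_pos": [0,0,2],"roll": 0,"jaw": 55},
  {"delta_pos": [0,0,2],"roll": 0,"jaw": 55},
  {"delta_pos": [0,0,2],"roll": 0,"jaw": 55},
])

```text
t: 36.88
ee_pos: [0.5026, -0.337, 0.0609]
orientation: [-0.005, 0.838, -0.546, 0.015]
contact_force: [-1.8, 1.5, 5.9]
gripper_width: 0.0637
```

carry_out([
  {"delta_pos": [0,0,0.5],"roll": 0,"jaw": 55},
  {"delta_pos": [0,0,1],"roll": 0,"jaw": 55},
  {"delta_pos": [0,0,1],"roll": 0,"jaw": 55},
])

```text
t: 37.25
ee_pos: [0.5027, -0.337, 0.0608]
orientation: [-0.005, 0.838, -0.546, 0.015]
contact_force: [-3.8, 2.0, 8.0]
gripper_width: 0.0634
```

Contact comes at a foot height of about 10.3 mm over the shoulder, as expected on the ridges. I let go so it rests, then look at height and yaw.

carry_out([
  {"delta_pos": [0,0,0],"roll": 0,"jaw": 60},
  {"delta_pos": [0,0,-0.5],"roll": 0,"jaw": 74},
  {"delta_pos": [0,0,-0.5],"roll": 0,"jaw": 74},
  {"delta_pos": [0,0,-0.5],"roll": 0,"jaw": 74},
  {"delta_pos": [0,0,-0.5],"roll": 0,"jaw": 74},
])

```text
t: 37.88
ee_pos: [0.5027, -0.337, 0.0611]
orientation: [-0.005, 0.838, -0.546, 0.015]
contact_force: [0.1, 0.4, -0.1]
gripper_width: 0.074
```

```bash
cat > rh.py <<'E'
from h import *
M,p,s=toolmat();print(p,M[:,2].round(3),s['gripper_width'],s['contact_force'].round(1),s['moment'].round(2),delta(p)[2])
h=[]
for i in range(4):
    c=camera('scene');P,uv=cloud(c,np.ones((420,560),bool))
    d=np.hypot(P[:,0]-.5,P[:,1]+.336)
    q=P[(d<.025)&(P[:,2]>.05)&(P[:,2]<.10)];h+=[np.median(q[:,2])]
    e=P[(d<.015)&(P[:,2]>.05)&(P[:,2]<.10)]
print('lens z',np.round(np.array(h)*1000,1),len(e),np.round(np.median(e[:,2])*1000,1))
A=np.c_[e[:,:2]-[.5,-.336],np.ones(len(e))];print('tilt',np.linalg.lstsq(A,e[:,2],rcond=None)[0].round(3))
E
python3 rh.py
```

```text
[ 0.50265475 -0.33697561  0.06105797] [ 0.031 -0.008 -0.999] 0.07397694107751467 [ 0.1  0.4 -0.1] [-0.02 -0.    0.01] -66.2
lens z [76.7 76.7 76.7 76.9] 60 76.8
tilt [-0.027 -0.006  0.077]
```

Lens top is at 76.8 mm, so the foot is about 10.5 mm over the shoulder: resting on the ridges. Regrip and turn anticlockwise with light downward pressure.

carry_out([
  {"delta_pos": [0,0,0],"roll": 0,"jaw": 55},
  {"delta_pos": [0,0,0],"roll": 0,"jaw": 55},
  {"delta_pos": [0,0,0],"roll": 0,"jaw": 55},
  {"delta_pos": [0,0,0.5],"roll": -6,"jaw": 55},
  {"delta_pos": [0,0,0.5],"roll": -12,"jaw": 55},
  {"delta_pos": [0,0,0.5],"roll": -18,"jaw": 55},
  {"delta_pos": [0,0,0.5],"roll": -24,"jaw": 55},
  {"delta_pos": [0,0,0.5],"roll": -28,"jaw": 55},
  {"delta_pos": [0,0,0.5],"roll": -28,"jaw": 55},
  {"delta_pos": [0,0,0.5],"roll": -28,"jaw": 55},
])

```text
t: 39.33
ee_pos: [0.5027, -0.3355, 0.0622]
orientation: [-0.003, 0.945, -0.327, 0.015]
contact_force: [-3.6, 6.8, 12.7]
gripper_width: 0.0636
```

```bash
python3 rh.py
```

```text
[ 0.50268685 -0.33545749  0.06219147] [ 0.03  -0.005 -1.   ] 0.0636072614629533 [-3.6  6.8 12.7] [ 1.28  0.76 -0.08] -38.2
lens z [77.1 76.9 76.8 76.9] 38 77.0
tilt [0.013 0.04  0.077]
```

carry_out([
  {"delta_pos": [0,0,1.5],"roll": -2,"jaw": 55},
  {"delta_pos": [0,0,1.5],"roll": -4,"jaw": 55},
  {"delta_pos": [0,0,1.5],"roll": -6,"jaw": 55},
  {"delta_pos": [0,0,1.5],"roll": -7,"jaw": 55},
  {"delta_pos": [0,0,1.5],"roll": -7,"jaw": 55},
  {"delta_pos": [0,0,1.5],"roll": -7,"jaw": 55},
])

```text
t: 40.28
ee_pos: [0.502, -0.3351, 0.0599]
orientation: [-0.002, 0.963, -0.269, 0.014]
contact_force: [-2.7, 0.6, -0.5]
gripper_width: 0.0638
```

```bash
python3 rh.py
```

```text
[ 0.50199221 -0.33513578  0.05989836] [ 0.029 -0.004 -1.   ] 0.06380196824968265 [-2.7  0.6 -0.5] [0.11 0.5  0.01] -31.2
lens z [74.1 74.  74.4 74.3] 31 74.0
tilt [-0.018 -0.048  0.074]
```

The force vanished and it sank: the lugs are clear of the ridges. Release so it falls onto the landing.

carry_out([
  {"delta_pos": [0,0,0],"roll": 0,"jaw": 60},
  {"delta_pos": [0,0,0],"roll": 0,"jaw": 76},
  {"delta_pos": [0,0,0],"roll": 0,"jaw": 76},
  {"delta_pos": [0,0,0],"roll": 0,"jaw": 76},
  {"delta_pos": [0,0,0],"roll": 0,"jaw": 76},
  {"delta_pos": [0,0,0],"roll": 0,"jaw": 76},
])

```text
t: 41.22
ee_pos: [0.5021, -0.3352, 0.0601]
orientation: [-0.002, 0.963, -0.269, 0.014]
contact_force: [0.0, 0.2, 0.2]
gripper_width: 0.0758
```

```bash
python3 rh.py
```

```text
[ 0.50211331 -0.3352059   0.06010473] [ 0.029 -0.004 -1.   ] 0.07580800968654211 [0.  0.2 0.2] [-0.02 -0.03 -0.01] -31.2
lens z [70.8 70.2 70.3 70.5] 37 70.3
tilt [-0.021 -0.046  0.07 ]
```

It has dropped to about 4 mm over the shoulder, onto the landing. Lower the gripper and regrip.

carry_out([
  {"delta_pos": [0,0,3],"roll": 0,"jaw": 76},
  {"delta_pos": [0,0,5.6],"roll": 0,"jaw": 76},
  {"delta_pos": [0,0,5.6],"roll": 0,"jaw": 76},
  {"delta_pos": [0,0,5.6],"roll": 0,"jaw": 55},
  {"delta_pos": [0,0,5.6],"roll": 0,"jaw": 55},
  {"delta_pos": [0,0,5.6],"roll": 0,"jaw": 55},
  {"delta_pos": [0,0,5.6],"roll": 0,"jaw": 55},
])

```text
t: 42.3
ee_pos: [0.502, -0.335, 0.055]
orientation: [-0.002, 0.963, -0.269, 0.014]
contact_force: [-2.4, 1.9, 6.2]
gripper_width: 0.0637
```

```bash
python3 rh.py
```

```text
[ 0.5019697  -0.33503351  0.05496537] [ 0.028 -0.004 -1.   ] 0.06366340208077313 [-2.4  1.9  6.2] [ 0.31  0.47 -0.04] -31.2
lens z [70.3 70.4 70.4 70.2] 29 70.5
tilt [ 0.046 -0.035  0.07 ]
```

carry_out([
  {"delta_pos": [0,0,0],"roll": 6,"jaw": 55},
  {"delta_pos": [0,0,0.3],"roll": 12,"jaw": 55},
  {"delta_pos": [0,0,0.6],"roll": 18,"jaw": 55},
  {"delta_pos": [0,0,0.9],"roll": 24,"jaw": 55},
  {"delta_pos": [0,0,1.2],"roll": 30,"jaw": 55},
  {"delta_pos": [0,0,1.5],"roll": 36,"jaw": 55},
  {"delta_pos": [0,0,1.8],"roll": 42,"jaw": 55},
  {"delta_pos": [0,0,1.8],"roll": 42,"jaw": 55},
])

```text
t: 43.5
ee_pos: [0.5025, -0.3355, 0.0534]
orientation: [-0.007, 0.803, -0.595, 0.013]
contact_force: [0.4, -0.1, 2.0]
gripper_width: 0.0636
```

```bash
python3 rh.py
```

```text
[ 0.5025307  -0.33550552  0.05343128] [ 0.029 -0.005 -1.   ] 0.06360589969640078 [ 0.4 -0.1  2. ] [-0.07 -0.04  0.02] -73.1
lens z [68.6 68.6 68.9 68.6] 57 68.6
tilt [ 0.023 -0.004  0.068]
```

Low forces, and the ring is following the channel down (lens 70.4 → 68.6 mm). Continue to the stop.

carry_out([
  {"delta_pos": [0,0,0.3],"roll": 6,"jaw": 55},
  {"delta_pos": [0,0,0.6],"roll": 12,"jaw": 55},
  {"delta_pos": [0,0,0.9],"roll": 18,"jaw": 55},
  {"delta_pos": [0,0,1.2],"roll": 24,"jaw": 55},
  {"delta_pos": [0,0,1.5],"roll": 30,"jaw": 55},
  {"delta_pos": [0,0,1.8],"roll": 36,"jaw": 55},
  {"delta_pos": [0,0,2.1],"roll": 42,"jaw": 55},
  {"delta_pos": [0,0,2.4],"roll": 46,"jaw": 55},
  {"delta_pos": [0,0,2.4],"roll": 46,"jaw": 55},
])

```text
t: 44.82
ee_pos: [0.5026, -0.3384, 0.0518]
orientation: [0.01, -0.507, 0.862, -0.012]
contact_force: [-0.5, -6.1, 0.5]
gripper_width: 0.0634
```

```bash
python3 rh.py
```

```text
[ 0.50258838 -0.33837491  0.05179442] [ 0.03  -0.011 -1.   ] 0.06339896868065242 [-0.5 -6.1  0.5] [-1.29  0.46 -0.01] -119.0
lens z [67.2 67.2 67.  66.8] 56 66.7
tilt [0.029 0.014 0.067]
```

carry_out([
  {"delta_pos": [-1.5,0.8,0.7],"roll": 2,"jaw": 55},
  {"delta_pos": [-1.5,0.8,1.2],"roll": 5,"jaw": 55},
  {"delta_pos": [-1.5,0.8,1.5],"roll": 8,"jaw": 55},
  {"delta_pos": [-1.5,0.8,1.5],"roll": 10,"jaw": 55},
  {"delta_pos": [-1.5,0.8,1.5],"roll": 10,"jaw": 55},
  {"delta_pos": [-1.5,0.8,1.5],"roll": 10,"jaw": 55},
])

```text
t: 45.78
ee_pos: [0.5032, -0.3405, 0.0518]
orientation: [0.009, -0.434, 0.901, -0.016]
contact_force: [-0.7, -8.5, 1.3]
gripper_width: 0.0637
```

```bash
python3 rh.py
```

```text
[ 0.50323187 -0.34049548  0.05178412] [ 0.03  -0.02  -0.999] 0.06371681579570332 [-0.7 -8.5  1.3] [-1.73  0.44  2.22] -128.5
lens z [66.8 66.9 66.7 67.1] 58 67.1
tilt [ 0.026 -0.023  0.067]
```

The turning moment rose to 2.2 N m: the stop is reached. Release and check it settles.

carry_out([
  {"delta_pos": [0,0,0],"roll": -2,"jaw": 55},
  {"delta_pos": [0,0,0],"roll": -2,"jaw": 60},
  {"delta_pos": [0,0,0],"roll": -2,"jaw": 76},
  {"delta_pos": [0,0,0],"roll": -2,"jaw": 76},
  {"delta_pos": [0,0,0],"roll": -2,"jaw": 76},
  {"delta_pos": [0,0,0],"roll": -2,"jaw": 76},
])

```text
t: 46.72
ee_pos: [0.5032, -0.3404, 0.0518]
orientation: [0.009, -0.45, 0.893, -0.016]
contact_force: [-0.4, 0.2, -0.4]
gripper_width: 0.076
```

```bash
python3 rh.py
```

```text
[ 0.50320424 -0.34042122  0.05178159] [ 0.03  -0.02  -0.999] 0.07595961306627097 [-0.4  0.2 -0.4] [0.01 0.03 0.03] -126.5
lens z [66.3 66.4 66.4 66.5] 63 66.6
tilt [-0.002  0.011  0.066]
```

Lens top is now at 66.4 mm, so the ring is home. Recentre, open and rise clear.

carry_out([
  {"delta_pos": [-3,2.4,0],"roll": 0,"jaw": 85},
  {"delta_pos": [-3,2.4,0],"roll": 0,"jaw": 85},
  {"delta_pos": [-3,2.4,0],"roll": 0,"jaw": 85},
  {"delta_pos": [-3,2.4,-15],"roll": 0,"jaw": 85},
  {"delta_pos": [-3,2.4,-40],"roll": 0,"jaw": 85},
  {"delta_pos": [-3,2.4,-80],"roll": 0,"jaw": 85},
  {"delta_pos": [-25,-25,-110],"roll": 0,"jaw": 85},
  {"delta_pos": [-60,-60,-120],"roll": 0,"jaw": 85},
  {"delta_pos": [-100,-100,-120],"roll": 0,"jaw": 85},
  {"delta_pos": [-140,-140,-120],"roll": 0,"jaw": 85},
])

```text
t: 48.18
ee_pos: [0.6972, -0.309, 0.1795]
orientation: [0.01, -0.45, 0.893, -0.017]
contact_force: [0.2, -0.9, -0.1]
gripper_width: 0.0851
```

```bash
cat > fin.py <<'E'
from h import *
for i in range(6): camera('top')
for n in('top','scene'):
    c=camera(n);P,uv=cloud(c,np.ones((420,560),bool));d=np.hypot(P[:,0]-.5002,P[:,1]+.3362)
    print(n,'lens z',(np.median(P[(d<.02)&(P[:,2]>.03)&(P[:,2]<.1),2])*1000).round(1),'rim z',(np.median(P[(d>.036)&(d<.041)&(P[:,2]>.04)&(P[:,2]<.1),2])*1000).round(1))
    q=P[(d<.05)&(P[:,2]>.056)&(P[:,2]<.1)];o,r=cv2.minEnclosingCircle((q[:,:2]*1000).astype(np.float32));print('ring',o,r)
    x,v=px(c,[[.5,-.336,.06]])[0].astype(int);A=cv2.resize(c['color'][v-20:v+20,x-25:x+25],(400,320),interpolation=cv2.INTER_CUBIC)
    x,v=px(c,[[.57,.1,.05]])[0].astype(int);B=cv2.resize(c['color'][v-40:v+40,x-50:x+50],(400,280),interpolation=cv2.INTER_CUBIC)
    globals().setdefault('R',[]).append(np.vstack([A,B]))
save(np.hstack(R),'fin.png')
import unwrap
unwrap.show('ring',z=66,o={'top':(499.6,-335.9),'scene':(501.2,-337.4)})
print(telemetry.state()['ee_pos'])
E
python3 fin.py; python3 bar.py|head -2
```

```text
top lens z 65.0 rim z 47.7
ring (499.70928955078125, -336.5532531738281) 33.84903335571289
scene lens z 66.0 rim z 47.9
ring (500.1749267578125, -336.220947265625) 34.617679595947266
top ring peaks [(148, np.float64(15.0)), (266, np.float64(9.4)), (218, np.float64(9.2)), (330, np.float64(6.4)), (310, np.float64(6.2))] folded 28 7.5 std 3.4
scene ring peaks [(88, np.float64(36.4)), (256, np.float64(31.1)), (30, np.float64(21.8)), (180, np.float64(10.8)), (144, np.float64(9.5))] folded 86 11.5 std 6.9
[ 0.695303   -0.30879335  0.17702759]
bar 88 [571.4 102.6] [69.9 12.3] 7.674934387207031
bar 2519 [567.  114.1] [205.9 172.4] 7.776008129119873
```

View pics/fin.png

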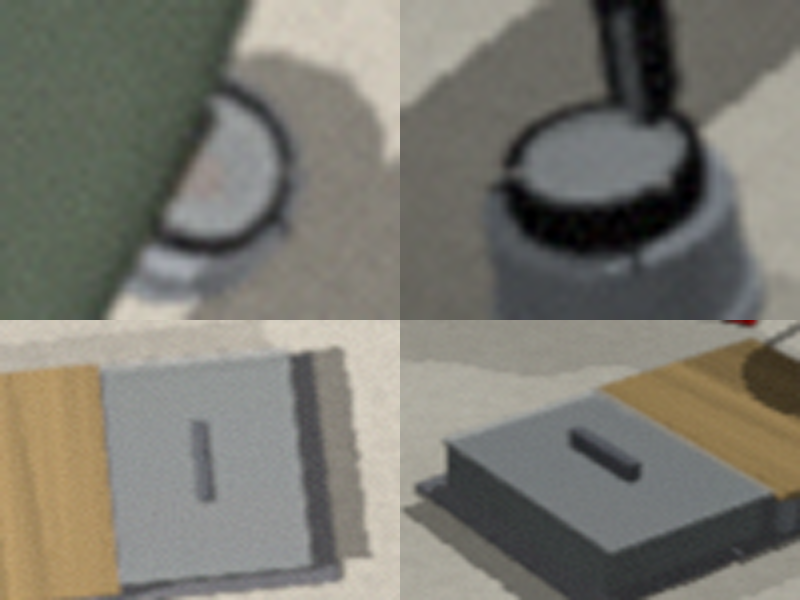

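The final crop shows the ring seated flat on the shoulder (600,180) and the cover over the tray (205,460). All measured checks agree: lens minus shoulder is about 17.3 to 18.1 mm, and the lines fold to 28° against an expected 29°. Hand in.

```bash
python3 -c "
from rig import workorder
print(workorder.finish_job())"
```

```text
the job is handed in; nothing more can be done
None
```

The job is done and handed in at about 48 s of robot time.

**Cover and chips**
- I slid the clear cover onto the deck with the fingers loosely astride its grip bar, so it was never lifted.
- Three chips were present (white, grey and red-brown). All went into the viewing cell and the tray was seen empty, but only the red-brown one could be seen in the bore; the other two were released over the mouth and nothing lay around the cell.
- The cover is back over the empty tray. The last check put its bar about 2 mm nearer the deck than at the start, within the 4 mm overhang.

**Ring**
- **On the thread:** it first rested on the ridges, with its underside about 10.3 mm over the shoulder.
- **Backward:** I turned it anticlockwise about 35° until it fell to about 4 mm.
- **Forward:** I turned it clockwise to the stop, where the turning moment rose to 2.2 N m.

**Last checks**
- The lens stood 17.3 mm (top camera) and 18.1 mm (scene camera) above the shoulder, against the ring's 18 mm height, so it is fully home.
- The ring's white lines read 28° in the top view, against about 29° expected. The scene camera's fit of the lines (86°) disagreed, with a finger in front of the ring.
- A sideways force of up to 8.5 N appeared during the final turn and vanished on release.
- I did not touch the sieve, dish, bottle or the pink ring and red cover look-alikes.

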